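# Fetch the garlic and lemon from behind the seasonings

### The job

The pepper mill and the spice jar stand in the way at the front of the wooden caddy: first stand both of them upright on the small chopping board. Then fetch what lies behind them, the garlic onto the blue saucer and the lemon into the patterned bowl, and only after that stand the mill and the jar back upright in the caddy, each on the very mark where it stood before. Leave the tin and the kitchen timer where they are.

Things in the scene. Friction and masses are not known exactly. Their poses are not given: they have to be found in the camera images.
- caddy: Fixed wooden tray, 170 (x) x 240 (y) mm, floor 10 mm high, rim 16 mm, brass handle bows at the y ends up to 33 mm. Origin: centre of underside, on the worktop; z up; -x faces the robot. Flush round pale wood marks, 66 mm wide, at (x, y) = (-30, 55), (-30, -55) (front: mill and jar), (34, 55), (34, -55) mm (rear: garlic and lemon); which is left or right varies, each starts within 3 mm of its mark
- pepper_mill: Dark brown turned-wood pepper mill, upright, 150 mm tall, loose, about 180 g; body 58 mm across up to 108 mm height, head 50 mm across from 109 to 139 mm, small steel knob on top. The head does not turn. Origin: centre of its underside; z up
- spice_jar: Clear round spice jar with black label and black cap, upright, 41 mm across, 105 mm tall, loose, about 110 g. Origin: centre of its underside; z up
- garlic: Pinkish white garlic bulb, 56 mm across and 56 mm tall, loose, about 35 g, standing on its root end. Origin: centre of its underside; z up
- lemon: Yellow lemon lying on its side, 71 mm long (its x) x 53 mm wide (its y) x 51 mm tall, loose, about 85 g. Origin: centre of its underside, 25 mm below its middle; z up. At the start its length lies roughly (within 0.2 rad) along the caddy's y
- side_board: Small fixed chopping board of pale wood, 170 (its x) x 110 (its y) x 12 mm, with thin dark inlaid lines. Origin: centre of its underside, on the worktop; z up
- saucer: Fixed round blue saucer, 130 mm across, 16 mm high at the rim, inner floor flat and 5 mm high. Origin: centre of its underside, on the worktop
- bowl: Fixed bowl, plain white inside, orange and yellow diamond pattern outside, open and hollow, inner floor 11 mm high, 114 mm across the rim, 54 mm high. Origin: centre of its underside, on the worktop
- tin: Bystander: short green food tin with a gold-coloured lid, 75 mm across, 58 mm tall, loose. Origin: centre of its underside
- timer: Bystander: round green and cream kitchen timer, 66 mm across, 66 mm tall, loose. Origin: centre of its underside
Not all that is in view belongs to the job. What is shaped like the spice_jar but green or purple is not meant. Leave any pink look-alike of the pepper_mill alone.

How it is judged:
On the way, in this order (a step that is already met when the one before it is completed fails the run):
1. mill and jar both stand released on the chopping board, garlic and lemon still lie in the caddy (x of pepper_mill in the frame of side_board between -0.072 and 0.072 m and y of pepper_mill in the frame of side_board between -0.044 and 0.044 m and z of pepper_mill in the frame of side_board between 0.006 and 0.018 m and angle between each of pepper_mill, spice_jar's own z axis and vertical below 0.12 rad and x of spice_jar in the frame of side_board between -0.072 and 0.072 m and y of spice_jar in the frame of side_board between -0.044 and 0.044 m and z of spice_jar in the frame of side_board between 0.006 and 0.018 m and contact force between the fingers and pepper_mill below 0.2 N and contact force between the fingers and spice_jar below 0.2 N and distance of each of garlic, lemon from where it was at the start of the episode below 0.03 m), for 0.2 s.
2. garlic released on the saucer and lemon released in the bowl while mill and jar still stand on the board (x of pepper_mill in the frame of side_board between -0.072 and 0.072 m and y of pepper_mill in the frame of side_board between -0.044 and 0.044 m and z of pepper_mill in the frame of side_board between 0.006 and 0.018 m and angle between each of pepper_mill, spice_jar's own z axis and vertical below 0.12 rad and x of spice_jar in the frame of side_board between -0.072 and 0.072 m and y of spice_jar in the frame of side_board between -0.044 and 0.044 m and z of spice_jar in the frame of side_board between 0.006 and 0.018 m and horizontal distance between garlic and saucer below 0.045 m and z of garlic in the frame of saucer below 0.05 m and horizontal distance between lemon and bowl below 0.04 m and z of lemon in the frame of bowl below 0.068 m and contact force between the fingers and garlic below 0.2 N and contact force between the fingers and lemon below 0.2 N), for 0.2 s.
At the end, for the whole second after the job is handed in: mill and jar stand upright (0.1 rad) within 15 mm of where each stood at the start; the garlic's origin is within 45 mm of the saucer's centre and under 50 mm height; the lemon's origin is within 40 mm of the bowl's centre and under 68 mm height, so inside; all released and at rest (distance of each of pepper_mill, spice_jar from where it was at the start of the episode below 0.015 m and angle between each of pepper_mill, spice_jar's own z axis and vertical below 0.1 rad and horizontal distance between garlic and saucer below 0.045 m and z of garlic in the frame of saucer below 0.05 m and horizontal distance between lemon and bowl below 0.04 m and z of lemon in the frame of bowl below 0.068 m and linear speed of each of pepper_mill, spice_jar, garlic, lemon below 0.02 m/s and angular speed of each of pepper_mill, spice_jar, garlic, lemon below 0.3 rad/s); the robot touches nothing.
It fails at once if the tin is pushed from its place by over 20 mm (distance of tin from where it was at the start of the episode above 0.02 m).
It fails at once if the timer is pushed from its place by over 20 mm (distance of timer from where it was at the start of the episode above 0.02 m).
It also fails if it takes over 134 s, if anything falls off the work surface, if the arm or the gripper's body presses on something with over 40 N, if the wrist force passes 120 N, or if a joint passes its speed limit or range.

### The arm

A 7-joint arm with a two-finger parallel gripper is mounted at the origin on a cart in front of the work surface, level with it; the furniture and walls round the work are solid. World frame = base frame: x ahead of the robot, y to its left, z up, the work surface at z = 0. Lengths are in m, angles in rad, forces in N, time in s.
With the tool pointing down it reaches from about 0.425 to 0.875 m from the base axis. Payload 8.4 kg.
Tool frame: the origin (TCP) lies on the centre line of the jaws, within the pads' length; the fingertips stand 14 mm ahead of it and the grasp point (between the pads) lies 5 mm behind it (tcp_to_tips is the z of the fingertips in the tool frame, in m); z points along the fingers, y is the line along which they close (so a half turn about z gives the same grasp; the last joint's range is limited). The gripper opens to 87 mm and grips with 3 to 60 N. Pads are 19 mm wide; open, the fingers measure 117 mm over their backs; the gripper's body (75 mm by 190 mm) begins 51 mm behind the grasp point.
Start: joints at [-1.266, 0.333, 0.04, 1.465, -0.013, 1.343, -0.059], TCP at [0.255, 0.598, 0.205] pointing down, gripper open.
Joint ranges: [-2.58, 2.58], [-0.38, 2.09], [-1.3, 1.39], [0.25, 2.4], [-1.5, 4.64], [0.08, 2.09], [-2.65, 2.65]. Speed limits (rad/s): [2.22, 2.22, 2.79, 2.79, 3.14, 3.14, 3.14].

### API

Orientations are given as a rotation vector (axis times angle).
In Python, from station import sense, get_image, camera_info, finish_job, spot_in, outline_of, tcp_to_tips gives the robot as it stands.
- The arm moves only by the tool apply_moves, never from a script. Its argument "targets" is a list of rows, each an object with "travel": the shift along the world's x, y, z in cm, a list of three; "spin": the turn about the world's z in degrees. A call has 1 to 5 rows; each row is the pose to reach, as a shift and turn from the pose commanded when the call began; what a row does not reach only later rows make up. A row lasts 1/8 s, in which the tool goes at most 62.5 mm and 10.7 degrees, less where a joint would pass 70% of its speed; a pose out of reach is approached as far as the arm can. A call with a gripper value outside its range is refused whole. "hand" is the opening, from -1 (shut) to 1 (fully open), set as the call begins (left out, the last holds). The fingers move at their own pace and stop on an object; the grip force is fixed at half the most. Time passes only in rows, so rows that repeat a pose let the fingers close. It gives the time, the measured TCP pose, the force, the opening and the grip force at its end, in the units of the state.
- sense(): the state, without advancing time (a new reading comes with each control period).
- get_image(name): name is "scene" or "top" or "wrist"; returns the picture (420x560x3 uint8, blue, green, red); there is no depth.
- camera_info(name): a dict with "intrinsics" (3x3 intrinsics, pixels), "world_to_cam" (4x4, takes a point from world to camera coordinates); the wrist camera has in their place "hand_eye" (4x4, takes a point from camera to tool coordinates, whose origin is the TCP and whose axes are the flange's). Camera axes: x right, y down, z forward; pixel columns grow to the right and rows downward; lengths in m; the calibration is good to about 2 mm. The wrist camera is an equidistant fisheye: a pixel r from the principal point sees the ray r / f radians off the axis. A picture is of the moment at which its call begins: read the wrist's pose just before it. camera_info takes no time and is no camera call.
- finish_job(): hands the job in; it is judged then, once.
Trained networks look in the newest picture that a camera, given by its name, has taken for a name from the list of things; names that differ only in an ending like _2 or _b are one class to them, and where a whole thing is asked for, a point or a joint stands for the part that bears it (a point fixed in the world has none). Each returns a list of dicts, best first, with "score" (0 to 1); they miss things now and then, are a little off and sometimes report something else, mostly with a low value. They report only what shows in the picture. A call takes as long as a camera call. They do not tell look-alikes from the thing itself.
- spot_in(label, camera): "extent" ([left, top, right, bottom] in pixels, round what is visible of it).
- outline_of(label, camera): "region" (420x560 bool, what is visible of it) and "extent" ([left, top, right, bottom] in pixels, round what is visible of it).
The state is a dict: "clock": time; "joint_pos": joint angles; "joint_velocities": joint speeds; "joint_torque": joint torques, N m; "tool_pos": TCP position; "tool_rot": TCP orientation; "contact_force": force on the tool from outside, world axes, zero at the start; "moment": the same for the moment, N m; "width": finger opening in m; "grip_force": force on a finger pad.
Only numpy, scipy, OpenCV 4.12 (cv2) and the standard library are available. Lean on these libraries where they do the work, as an engineer would, in place of code of your own. Each camera call takes 0.05 s, during which the arm holds its last target. There are 200 camera calls.

## Working session

There is one attempt and no reset: what is moved stays moved. The work goes in short steps, Python scripts to look and compute and a tool call to move; the robot and the scene stay as the last step left them, time stands still between calls to the robot, and variables do not carry over. Pictures are saved under pics/ and viewed, at most 14 in all, crops included, and the job is handed in when it is done.

Besides the shell and the picture viewer there is one more tool, called by a JSON object that holds its "op" and its "data", one argument or row to a line. apply_moves: Moves the arm, as the interface text tells. Its arguments: {"type":"object","properties":{"targets":{"type":"array"},"hand":{"type":"number"}},"required":["targets"]}

```bash
ls; mkdir -p pics; python3 - <<'E'
from station import *
import cv2
for n in ("scene","top"):
    cv2.imwrite(f"pics/{n}0.png",get_image(n)); c=camera_info(n); print(n,c)
    for l in ["caddy","pepper_mill","spice_jar","garlic","lemon","side_board","saucer","bowl","tin","timer"]:
        print(l,[(round(float(d["score"]),2),[int(v) for v in d["extent"]]) for d in spot_in(l,n)][:4])
print(sense(),tcp_to_tips)
E
```

```text
pics
scene {'intrinsics': array([[460.93677076,   0.        , 279.87925848],
       [  0.        , 460.93677076, 200.06081649],
       [  0.        ,   0.        ,   1.        ]]), 'world_to_cam': array([[ 0.8635446 , -0.50393687, -0.01839447, -0.43662715],
       [-0.31524319, -0.5110101 , -0.79968144,  0.21403876],
       [ 0.3935892 ,  0.69635932, -0.60014268,  0.9630822 ],
       [ 0.        ,  0.        ,  0.        ,  1.        ]])}
caddy [(0.68, [253, 168, 354, 239])]
pepper_mill [(0.92, [274, 148, 296, 200]), (0.87, [227, 164, 251, 217])]
spice_jar [(0.82, [319, 209, 338, 260]), (0.8, [354, 200, 378, 243]), (0.76, [303, 174, 320, 218])]
garlic [(0.47, [292, 169, 307, 189])]
lemon [(0.77, [324, 185, 338, 207])]
side_board [(0.83, [223, 147, 276, 173])]
saucer [(0.75, [342, 253, 406, 297])]
bowl [(0.75, [254, 167, 357, 240]), (0.6, [187, 158, 230, 195])]
tin [(0.64, [282, 275, 317, 321])]
timer [(0.87, [219, 223, 245, 253])]
top {'intrinsics': array([[435.16030849,   0.        , 281.94861106],
       [  0.        , 435.16030849, 209.19620142],
       [  0.        ,   0.        
[... 893 characters left out ...]
nt_pos': array([-1.2662105 ,  0.33321223,  0.03994606,  1.46539011, -0.01340937,
        1.34330077, -0.05851396]), 'joint_velocities': array([-0.00010225,  0.00071206, -0.00016774, -0.00024951,  0.00042535,
        0.00177704, -0.00048591]), 'joint_torque': array([-1.26819396e-04, -6.56106663e+01,  1.33324910e+00, -4.04080975e+01,
       -5.97793912e-02,  3.49145802e-02,  2.91164724e-05]), 'tool_pos': array([0.25541161, 0.59769039, 0.20484346]), 'tool_rot': array([-6.30102306e-01, -3.07774724e+00,  6.82873438e-05]), 'contact_force': array([-0.38122266, -0.08103379, -0.27117643]), 'moment': array([ 0.00665835, -0.00592177, -0.01722941]), 'grip_force': 0.0, 'width': 0.08694914604079347} 0.014
```

```bash
python3 - <<'E'
import cv2
a=cv2.imread("pics/top0.png");cv2.imwrite("pics/topc.png",cv2.resize(a[115:305,130:440],(800,490),interpolation=cv2.INTER_CUBIC))
E
```

```text
(no output)
```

View pics/topc.png

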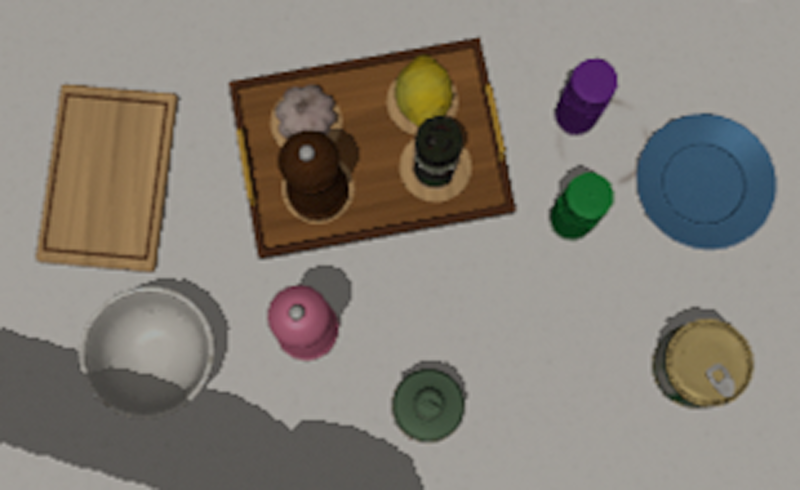

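View pics/scene0.png

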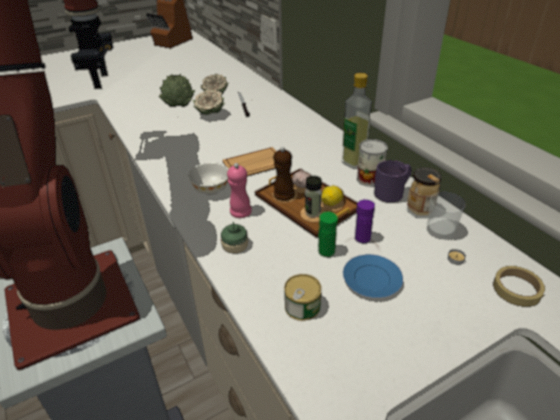

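View pics/top0.png

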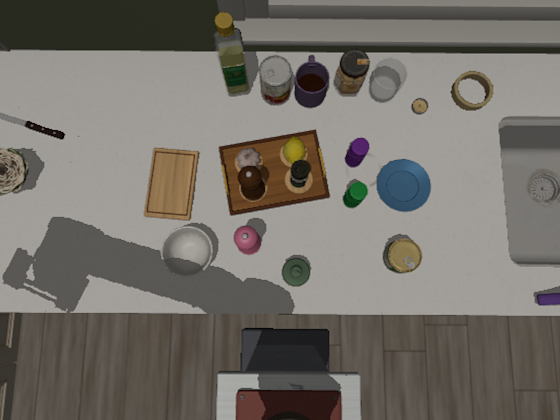

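Brown mill candidates in the top view are the brown one at (250,182) and the pink one at (246,240). I choose brown, standing in the caddy. Jar candidates are the black-capped clear one at (299,174), the green one at (355,194) and the purple one at (357,152). I choose black, in the caddy. The crop confirms both choices, with the garlic behind the mill and the lemon behind the jar. Next I locate everything.

```bash
cat > h.py <<'E'
from station import *
import cv2, numpy as np
from scipy.optimize import least_squares
from scipy.spatial.transform import Rotation as Ro
T=camera_info("top")
def proj(P,c=T):
    P=np.atleast_2d(P);q=P@c["world_to_cam"][:3,:3].T+c["world_to_cam"][:3,3];u=q@c["intrinsics"].T;return u[:,:2]/u[:,2:]
def back(px,z,c=T):
    px=np.atleast_2d(np.float64(px));R,t=c["world_to_cam"][:3,:3],c["world_to_cam"][:3,3]
    d=np.c_[px,np.ones(len(px))]@np.linalg.inv(c["intrinsics"]).T@R;o=-R.T@t
    return o+d*((z-o[2])/d[:,2])[:,None]
def box(p,L,W,z):  # corners of rectangle pose p=(x,y,yaw)
    k=np.array([[1,1],[1,-1],[-1,-1],[-1,1]])*[L/2,W/2];c,s=np.cos(p[2]),np.sin(p[2])
    return np.c_[k@np.array([[c,s],[-s,c]])+p[:2],np.full(4,z)]
E
cat > m1.py <<'E'
from h import *
from itertools import permutations
get_image("top");get_image("scene")
def fitbox(px,L,W,z):
    w=back(px,z)[:,:2];best=None
    for y0 in np.arange(-1.6,1.6,.4):
        f=lambda p:np.array([np.min(np.linalg.norm(box(p,L,W,0)[:,:2]-a,axis=1)) for a in w])
        r=least_squares(f,[*w.mean(0),y0])
        if best is None or r.cost<best.cost:best=r
    return best.x,np.sqrt(2*best.cost/4)
crop=lambda a:np.array(a)/[800/310,490/190]+[130,115]
print("caddy",fitbox(crop([(232,82),(478,40),(514,212),(261,256)]),.17,.24,.016))
print("board",fitbox(crop([(63,86),(177,95),(155,270),(38,260)]),.17,.11,.012))
for l,z in [("saucer",.016),("bowl",.054),("side_board",.012)]:
    m=max(outline_of(l,"top"),key=lambda d:d["score"]);c,_=cv2.findContours(m["region"].astype(np.uint8),0,1)
    c=max(c,key=len); 
    if l=="side_board": print(l,fitbox(cv2.boxPoints(cv2.minAreaRect(c)),.17,.11,.012))
    else: w=back(c[:,0],z)[:,:2].astype(np.float32);print(l,cv2.minEnclosingCircle(w))
ce=lambda e:[(e[0]+e[2])/2,(e[1]+e[3])/2]
for n,e,z in [("mill top",[238,166,262,190],.13),("garlic",[235,148,262,172],.04),("lemon",[283,136,304,166],.035),("tin",[387,240,420,273],.058),("timer",[282,258,310,286],.05),("pink",[233,227,260,250],.13)]:
    print(n,back(ce(e),z))
# pose of the marks / jar knob
for n,p,z in [("mill knob",crop((306,153)),.158),("pink knob",crop((297,312)),.148),("jar cap",crop((438,135)),.115),("purple base",crop((576,122)),0),("green base",crop((571,226)),0)]: print(n,back(p,z))
E
python3 m1.py
```

```text
caddy (array([0.60708091, 0.03727559, 0.18686521]), np.float64(0.0036939716745475848))
board (array([ 0.57729652,  0.27891183, -0.0778458 ]), np.float64(0.0028064127025528083))
saucer ((0.5759004354476929, -0.26810553669929504), 0.06424958258867264)
bowl ((0.4154254198074341, 0.2290675938129425), 0.05719637870788574)
side_board (array([ 0.57814691,  0.28059038, -0.10625319]), np.float64(0.003948059212812165))
mill top [[0.56243916 0.08545765 0.13      ]]
garlic [[0.62825216 0.09649212 0.04      ]]
lemon [[ 0.6526013  -0.00846703  0.035     ]]
tin [[ 0.40569205 -0.25078497  0.058     ]]
timer [[ 0.37030124 -0.01440086  0.05      ]]
pink [[0.43485036 0.09000398 0.13      ]]
mill knob [[0.56305376 0.086449   0.158     ]]
pink knob [[0.43795651 0.09153101 0.148     ]]
jar cap [[ 0.59066062 -0.01964423  0.115     ]]
purple base [[ 0.63652948 -0.15437963  0.        ]]
green base [[ 0.53685004 -0.14766658  0.        ]]
```

{"op": "apply_moves", "data": {
  "targets": [
    {"travel": [5,-8,4],"spin": -10},
    {"travel": [8,-13,5],"spin": -20},
    {"travel": [11,-18,7],"spin": -30},
    {"travel": [14,-23,8],"spin": -40},
    {"travel": [17,-28,9],"spin": -50}
  ],
  "hand": 1
}}

```text
clock: 1.98
tool_pos: [0.412, 0.3397, 0.2905]
tool_rot: [-1.879, -2.518, -0.002]
contact_force: [1.2, -0.1, 0.1]
width: 0.0869
grip_force: 0.0
```

{"op": "apply_moves", "data": {
  "targets": [
    {"travel": [3,-5.2,0],"spin": -3},
    {"travel": [6,-10.4,0],"spin": -7},
    {"travel": [9,-15.6,0.5],"spin": -7},
    {"travel": [12,-20.8,0.5],"spin": -7},
    {"travel": [14.5,-26,0.5],"spin": -7}
  ]
}}

```text
clock: 2.6
tool_pos: [0.557, 0.0796, 0.2949]
tool_rot: [2.022, 2.404, 0.001]
contact_force: [0.6, 0.7, -0.1]
width: 0.0869
grip_force: 0.0
```

{"op": "apply_moves", "data": {
  "targets": [
    {"travel": [0,-2.8,0],"spin": 0},
    {"travel": [0,-2.8,0],"spin": 0},
    {"travel": [0,-2.8,0],"spin": 0},
    {"travel": [0,-2.8,0],"spin": 0}
  ]
}}

```text
clock: 3.1
tool_pos: [0.556, 0.055, 0.2945]
tool_rot: [-2.019, -2.406, -0.0]
contact_force: [1.2, -0.6, 0.0]
width: 0.0869
grip_force: 0.0
```

```bash
cat >> h.py <<'E'
W=camera_info("wrist")
def wback(px,z,s):  # wrist pixels -> world points at height z
    px=np.atleast_2d(np.float64(px));K=W["intrinsics"];d=(px-K[:2,2])/[K[0,0],K[1,1]];th=np.linalg.norm(d,axis=1,keepdims=True)
    ray=np.c_[np.sin(th)*d/np.maximum(th,1e-9),np.cos(th)]
    M=np.eye(4);M[:3,:3]=Ro.from_rotvec(s["tool_rot"]).as_matrix();M[:3,3]=s["tool_pos"];M=M@W["hand_eye"]
    r=ray@M[:3,:3].T;o=M[:3,3];return o+r*((z-o[2])/r[:,2])[:,None]
E
python3 - <<'E'
from h import *
s=sense();im=get_image("wrist");cv2.imwrite("pics/w1.png",im);print(s["tool_pos"],s["tool_rot"],W)
for l in ["caddy","pepper_mill","spice_jar","garlic","lemon"]:
    print(l,[(round(float(d["score"]),2),[int(v) for v in d["extent"]]) for d in spot_in(l,"wrist")][:4])
E
```

```text
[0.55597398 0.05504227 0.29453727] [-2.01921397e+00 -2.40625188e+00 -2.51347595e-04] {'intrinsics': array([[325.1922621 ,   0.        , 275.27334356],
       [  0.        , 325.1922621 , 202.55064399],
       [  0.        ,   0.        ,   1.        ]]), 'hand_eye': array([[-3.33107707e-05, -9.60124443e-01, -2.79572982e-01,
         7.75005722e-02],
       [ 9.99999829e-01, -1.95425767e-04,  5.51992864e-04,
         4.45370149e-04],
       [-5.84617605e-04, -2.79572915e-01,  9.60124285e-01,
        -1.79809631e-01],
       [ 0.00000000e+00,  0.00000000e+00,  0.00000000e+00,
         1.00000000e+00]])}
caddy [(0.69, [125, 169, 169, 213]), (0.64, [249, 99, 370, 261])]
pepper_mill [(0.88, [158, 106, 225, 152]), (0.73, [265, 123, 315, 177])]
spice_jar [(0.73, [276, 204, 305, 261]), (0.73, [227, 271, 256, 328]), (0.62, [294, 305, 327, 328]), (0.34, [124, 169, 168, 214])]
garlic [(0.91, [321, 129, 358, 165]), (0.48, [275, 205, 306, 258])]
lemon [(0.86, [307, 206, 357, 241]), (0.35, [262, 122, 314, 179])]
```

View pics/w1.png

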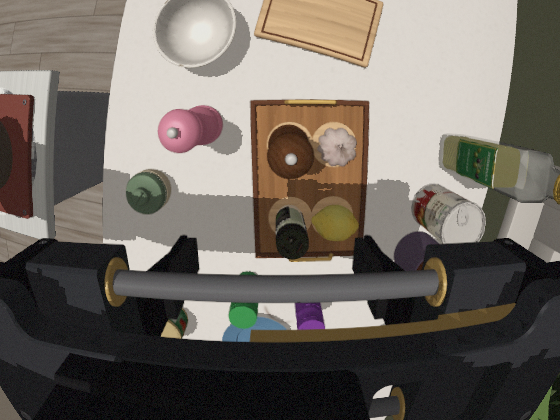

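The wrist view shows the caddy with corners near (251,100), (368,100), (365,257), (256,258). The brown mill's knob is at (291,159), the jar cap at (292,238), the garlic at (338,146) and the lemon at (335,223). Pink, green and purple look-alikes stand outside the caddy.

```bash
python3 - <<'E'
from h import *
s=sense();im=cv2.imread("pics/w1.png")
w=wback([(251,100),(368,100),(365,257),(256,258)],.016,s)[:,:2];print(w)
c=w.mean(0);ax=(w[0]+w[1]-w[2]-w[3]);yaw=np.arctan2(-ax[0],ax[1]);print("caddy",c,yaw)
R=np.array([[np.cos(yaw),-np.sin(yaw)],[np.sin(yaw),np.cos(yaw)]])
for m in [(-.03,.055),(-.03,-.055),(.034,.055),(.034,-.055)]: print("mark",m,c+R@m)
print("knob",wback((291,159),.158,s),"jarcap",wback((293,242),.115,s),"garlic",wback((338,147),.045,s),"lemon",wback((335,223),.04,s))
print("board cor",wback([(382,3),(368,65),(255,32)],.012,s)[:,:2])
x=im[85:275,230:390];cv2.imwrite("pics/w1c.png",cv2.resize(x,None,fx=3,fy=3,interpolation=cv2.INTER_CUBIC))
E
```

```text
[[ 0.5077242   0.13917664]
 [ 0.67044101  0.1713238 ]
 [ 0.72373826 -0.06609314]
 [ 0.55229014 -0.09532276]]
caddy [0.6135484  0.03727113] 0.2044758065349027
mark (-0.03, 0.055) [0.57300541 0.08503373]
mark (-0.03, -0.055) [ 0.59534134 -0.0226747 ]
mark (0.034, 0.055) [0.63567213 0.09802918]
mark (0.034, -0.055) [ 0.65800806 -0.00967925]
knob [[0.56682582 0.08599922 0.158     ]] jarcap [[ 0.59088818 -0.01779857  0.115     ]] garlic [[0.63440089 0.09778778 0.045     ]] lemon [[ 0.65498185 -0.0097656   0.04      ]]
board cor [[0.66830459 0.32419168]
 [0.66217489 0.22240315]
 [0.49597199 0.23769912]]
```

View pics/w1c.png

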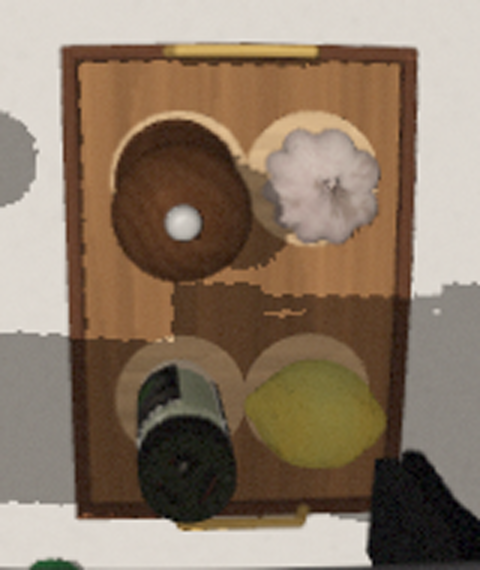

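Pictures agree within about 3 mm. The jar is at (.591,-.019) and the mill at (.565,.086). The lemon lies with its length along the caddy's x. Jar first.

{"op": "apply_moves", "data": {
  "targets": [
    {"travel": [2,-4,-3],"spin": 0},
    {"travel": [3.5,-7.4,-5],"spin": 0},
    {"travel": [3.5,-7.4,-9],"spin": 0},
    {"travel": [3.5,-7.4,-10],"spin": 0},
    {"travel": [3.5,-7.4,-10],"spin": 0}
  ]
}}

```text
clock: 4.03
tool_pos: [0.591, -0.0198, 0.1948]
tool_rot: [-2.021, -2.405, 0.001]
contact_force: [0.4, 0.0, 0.3]
width: 0.0871
grip_force: 0.0
```

{"op": "apply_moves", "data": {
  "targets": [
    {"travel": [0,0,-4],"spin": 0},
    {"travel": [0,0,-8],"spin": 0},
    {"travel": [0,0,-11],"spin": 0},
    {"travel": [0,0,-11.5],"spin": 0},
    {"travel": [0,0,-11.5],"spin": 0}
  ]
}}

```text
clock: 4.65
tool_pos: [0.5922, -0.0202, 0.0813]
tool_rot: [2.021, 2.404, 0.002]
contact_force: [1.1, -0.2, 0.1]
width: 0.0872
grip_force: 0.0
```

{"op": "apply_moves", "data": {
  "targets": [
    {"travel": [0,0,0],"spin": 0},
    {"travel": [0,0,0],"spin": 0},
    {"travel": [0,0,0],"spin": 0},
    {"travel": [0,0,0],"spin": 0},
    {"travel": [0,0,0],"spin": 0}
  ],
  "hand": -1
}}

```text
clock: 5.28
tool_pos: [0.5912, -0.0206, 0.0796]
tool_rot: [-2.022, -2.404, 0.0]
contact_force: [-0.5, -0.5, 0.4]
width: 0.0451
grip_force: 0.0
```

{"op": "apply_moves", "data": {
  "targets": [
    {"travel": [0,0,0],"spin": 0},
    {"travel": [0,0,0],"spin": 0},
    {"travel": [0,0,2],"spin": 0},
    {"travel": [0,0,5],"spin": 0},
    {"travel": [0,0,9],"spin": 0}
  ]
}}

```text
clock: 5.9
tool_pos: [0.5907, -0.0207, 0.1712]
tool_rot: [-2.022, -2.404, 0.001]
contact_force: [0.6, 0.5, -0.5]
width: 0.0398
grip_force: 30.0
```

{"op": "apply_moves", "data": {
  "targets": [
    {"travel": [0,0,4],"spin": 0},
    {"travel": [0,0,8],"spin": 0},
    {"travel": [0,0,9.5],"spin": 0},
    {"travel": [-0.4,2,9.5],"spin": 0},
    {"travel": [-1,6,9.5],"spin": 0}
  ]
}}

```text
clock: 6.52
tool_pos: [0.5809, 0.038, 0.2647]
tool_rot: [2.027, 2.4, -0.001]
contact_force: [-0.3, 1.6, -1.5]
width: 0.0399
grip_force: 30.0
```

{"op": "apply_moves", "data": {
  "targets": [
    {"travel": [-0.8,5,0],"spin": 0},
    {"travel": [-1.7,10,0],"spin": 0},
    {"travel": [-2.5,15,0],"spin": 0},
    {"travel": [-3.3,19,0],"spin": 0},
    {"travel": [-4,23,0],"spin": 0}
  ]
}}

```text
clock: 7.15
tool_pos: [0.5404, 0.2706, 0.2643]
tool_rot: [-2.022, -2.404, 0.001]
contact_force: [1.6, -1.0, -0.7]
width: 0.0401
grip_force: 30.0
```

{"op": "apply_moves", "data": {
  "targets": [
    {"travel": [-0.3,2.3,0],"spin": 0},
    {"travel": [-0.3,2.3,-5],"spin": 0},
    {"travel": [-0.3,2.3,-10],"spin": 0},
    {"travel": [-0.3,2.3,-15],"spin": 0},
    {"travel": [-0.3,2.3,-16.5],"spin": 0}
  ]
}}

```text
clock: 7.78
tool_pos: [0.5367, 0.2905, 0.0966]
tool_rot: [-2.023, -2.403, 0.008]
contact_force: [-0.0, 0.3, -1.0]
width: 0.0398
grip_force: 30.0
```

{"op": "apply_moves", "data": {
  "targets": [
    {"travel": [0,0,-0.7],"spin": 0},
    {"travel": [0,0,-1.3],"spin": 0},
    {"travel": [0,0,-1.6],"spin": 0},
    {"travel": [0,0,-1.7],"spin": 0},
    {"travel": [0,0,-1.7],"spin": 0}
  ]
}}

```text
clock: 8.4
tool_pos: [0.5383, 0.2926, 0.0831]
tool_rot: [2.022, 2.404, 0.001]
contact_force: [-0.1, -0.5, -0.9]
width: 0.0401
grip_force: 30.0
```

{"op": "apply_moves", "data": {
  "targets": [
    {"travel": [0,0,-0.1],"spin": 0},
    {"travel": [0,0,-0.15],"spin": 0},
    {"travel": [0,0,-0.15],"spin": 0},
    {"travel": [0,0,-0.15],"spin": 0}
  ]
}}

```text
clock: 8.9
tool_pos: [0.5383, 0.2926, 0.0815]
tool_rot: [-2.022, -2.404, -0.001]
contact_force: [-1.4, -0.3, 5.3]
width: 0.0402
grip_force: 30.0
```

{"op": "apply_moves", "data": {
  "targets": [
    {"travel": [0,0,0],"spin": 0},
    {"travel": [0,0,0],"spin": 0},
    {"travel": [0,0,0],"spin": 0},
    {"travel": [0,0,0],"spin": 0}
  ],
  "hand": 0.6
}}

```text
clock: 9.4
tool_pos: [0.5381, 0.2924, 0.081]
tool_rot: [-2.022, -2.404, 0.0]
contact_force: [-0.5, -0.1, -0.3]
width: 0.0673
grip_force: 0.0
```

{"op": "apply_moves", "data": {
  "targets": [
    {"travel": [0,0,2],"spin": 0},
    {"travel": [0,0,7],"spin": 0},
    {"travel": [0,0,13],"spin": 0},
    {"travel": [0,-4,16],"spin": 0},
    {"travel": [0.5,-10,17],"spin": 0}
  ],
  "hand": 1
}}

```text
clock: 10.02
tool_pos: [0.5439, 0.1933, 0.255]
tool_rot: [2.017, 2.407, 0.007]
contact_force: [2.1, -1.1, -0.7]
width: 0.0867
grip_force: 0.0
```

```bash
python3 - <<'E'
from h import *
s=sense();im=get_image("wrist");cv2.imwrite("pics/w2.png",im);print(s["tool_pos"],s["tool_rot"])
get_image("top")
for c in ("wrist","top"):
  for l in ["pepper_mill","spice_jar","garlic","lemon"]:
    print(c,l,[(round(float(d["score"]),2),[int(v) for v in d["extent"]]) for d in spot_in(l,c)][:4])
E
```

```text
[0.54385497 0.19328782 0.25497291] [2.01720541 2.40660588 0.00746803]
wrist pepper_mill [(0.67, [143, 206, 214, 268]), (0.6, [258, 226, 300, 311]), (0.44, [308, 235, 348, 269])]
wrist spice_jar [(0.77, [264, 69, 305, 111])]
wrist garlic [(0.86, [309, 234, 345, 267])]
wrist lemon [(0.79, [299, 300, 344, 330])]
top pepper_mill [(0.67, [233, 226, 263, 255]), (0.57, [237, 167, 263, 200])]
top spice_jar [(0.96, [343, 181, 368, 209]), (0.74, [343, 139, 370, 167]), (0.47, [235, 149, 261, 168])]
top garlic [(0.92, [238, 151, 259, 169])]
top lemon [(0.87, [282, 137, 305, 168])]
```

View pics/w2.png

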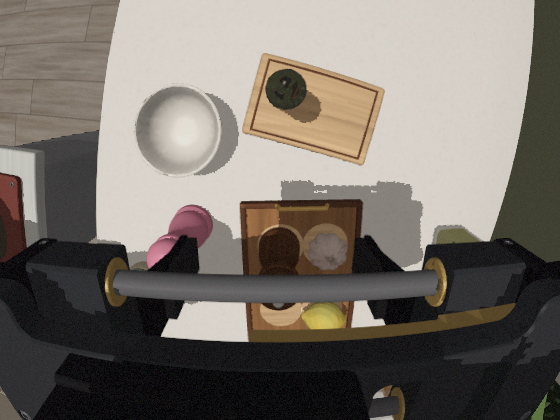

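```bash
python3 - <<'E'
from h import *
s=dict(tool_pos=np.array([0.54385497,0.19328782,0.25497291]),tool_rot=np.array([2.01720541,2.40660588,0.00746803]))
w=wback([(265,54),(384,90),(361,164),(244,133)],.012,s)[:,:2];print(w,w.mean(0))
a=w[1]+w[2]-w[0]-w[3];print("yaw",np.arctan2(a[1],a[0]),np.linalg.norm(a)/2)
print("bowl",wback([(136,130),(221,130),(178,85),(178,176)],.054,s)[:,:2].mean(0),"jar",wback((287,90),.117,s))
print("marks?",wback([(326,250)],.045,s))
E
```

```text
[[0.50613674 0.34114537]
 [0.66848542 0.32733009]
 [0.65780646 0.22243506]
 [0.4971517  0.23461813]] [0.58239508 0.28138216]
yaw -0.08031626953568072 0.16202402276954025
bowl [0.41969067 0.22947502] jar [[0.53910127 0.29178017 0.117     ]]
marks? [[0.62931432 0.1057461  0.045     ]]
```

{"op": "apply_moves", "data": {
  "targets": [
    {"travel": [0.9,-5,0],"spin": 0},
    {"travel": [2.1,-10.4,0],"spin": 0},
    {"travel": [2.1,-10.7,-1],"spin": 0},
    {"travel": [2.1,-10.7,-5],"spin": 0},
    {"travel": [2.1,-10.7,-7],"spin": 0}
  ],
  "hand": 1
}}

```text
clock: 11.15
tool_pos: [0.563, 0.0864, 0.1788]
tool_rot: [-2.02, -2.404, 0.003]
contact_force: [0.8, 0.0, 0.2]
width: 0.087
grip_force: 0.0
```

{"op": "apply_moves", "data": {
  "targets": [
    {"travel": [0.2,0,-2],"spin": 0},
    {"travel": [0.2,0,-4],"spin": 0},
    {"travel": [0.2,0,-4.2],"spin": 0},
    {"travel": [0.2,0,-4.2],"spin": 0}
  ]
}}

```text
clock: 11.65
tool_pos: [0.5663, 0.086, 0.1394]
tool_rot: [2.021, 2.405, -0.0]
contact_force: [-0.3, -0.9, 0.9]
width: 0.0871
grip_force: 0.0
```

{"op": "apply_moves", "data": {
  "targets": [
    {"travel": [0,0,0],"spin": 0},
    {"travel": [0,0,0],"spin": 0},
    {"travel": [0,0,0],"spin": 0},
    {"travel": [0,0,0],"spin": 0},
    {"travel": [0,0,0],"spin": 0}
  ],
  "hand": -1
}}

```text
clock: 12.28
tool_pos: [0.5661, 0.0854, 0.1391]
tool_rot: [-2.022, -2.404, -0.0]
contact_force: [0.2, 0.2, 1.1]
width: 0.045
grip_force: 0.0
```

{"op": "apply_moves", "data": {
  "targets": [
    {"travel": [0,0,0],"spin": 0},
    {"travel": [0,0,1],"spin": 0},
    {"travel": [0,0,3],"spin": 0},
    {"travel": [0,0,6],"spin": 0},
    {"travel": [0,0,8],"spin": 0}
  ]
}}

```text
clock: 12.9
tool_pos: [0.5666, 0.0854, 0.2213]
tool_rot: [2.022, 2.403, 0.002]
contact_force: [-1.5, 0.5, -0.8]
width: 0.0016
grip_force: 0.0
```

```bash
python3 - <<'E'
from h import *
s=sense();im=get_image("wrist");t=get_image("top");q=get_image("scene")
a=cv2.resize(t[110:300,200:330],None,fx=3,fy=3);b=cv2.resize(q[130:240,210:350],None,fx=2.8,fy=2.8)
o=np.zeros((570,790,3),np.uint8);o[:a.shape[0],:a.shape[1]]=a;o[:b.shape[0],392:392+b.shape[1]]=b;cv2.imwrite("pics/c3.png",o)
cv2.imwrite("pics/w3.png",im);print(s["tool_pos"])
E
```

```text
[0.56664153 0.0853702  0.22125054]
```

View pics/c3.png

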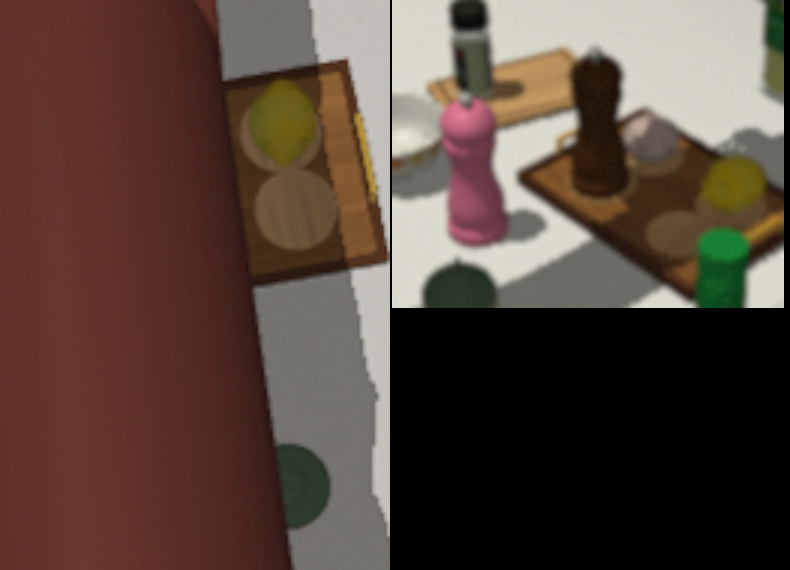

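View pics/w3.png

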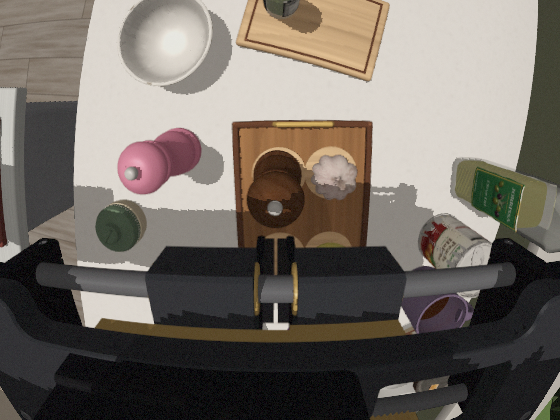

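The wrist view shows the mill still upright on its mark, knob at (275,208), with the shut fingers at about (275,245). I check the geometry.

```bash
python3 - <<'E'
from h import *
s=sense();print(s["tool_rot"])
print("knob",wback((275,208),.158,s),wback((275,208),.15,s),"garlic",wback((334,172),.05,s))
H=np.linalg.inv(W["hand_eye"])
for p in [(0,0,.014),(0,0,0),(0,0,-.005)]:
    q=H[:3,:3]@p+H[:3,3];th=np.arctan2(np.hypot(q[0],q[1]),q[2]);ph=np.arctan2(q[1],q[0]);print(W["intrinsics"][:2,2]+325.2*th*np.array([np.cos(ph),np.sin(ph)]))
# top camera: top of head and scene knob
S=camera_info("scene")
kn=np.array([392/2.8*0+ (595-392)/2.8+210, 54/2.8+130]);print(kn)
# triangulate knob from first scene/top pictures
from h import proj
f=lambda P:np.r_[proj(P,S)[0]-kn, proj(P)[0]-(np.array([306,153])/2.5806+[130,115])]
r=least_squares(f,[.56,.09,.15]);print(r.x,r.fun)
f=lambda P:np.r_[proj(P,S)[0]-kn, proj(P)[0]-(np.array([306,153])/2.5806+[130,115])]
for b in [(.565,.086,.01),(.565,.086,.16)]: print(proj(b,S),proj(b))
E
```

```text
[2.02166851 2.40329631 0.00327647]
knob [[0.56688232 0.08813494 0.158     ]] [[0.56732088 0.08570321 0.15      ]] garlic [[0.63005172 0.10744124 0.05      ]]
[274.40875643 234.11523047]
[274.36434761 242.74984431]
[274.34712613 246.11570845]
[282.5        149.28571429]
[0.5662609  0.08701605 0.14803622] [-0.31517977  0.08354383  0.10352111 -0.24662337]
[[282.76276044 194.1036624 ]] [[253.26924272 189.37210869]]
[[281.88204591 145.53019617]] [[248.74528775 173.14984386]]
```

The knob triangulates about 1 cm lower than I assumed, so the pads closed above the head. I retry about 2 cm lower; the palm still clears the knob.

{"op": "apply_moves", "data": {
  "targets": [
    {"travel": [0,0,0],"spin": 0},
    {"travel": [0,0,0],"spin": 0},
    {"travel": [0,0,0],"spin": 0},
    {"travel": [0,0,0],"spin": 0},
    {"travel": [0,0,0],"spin": 0}
  ],
  "hand": 1
}}

```text
clock: 13.68
tool_pos: [0.5661, 0.0854, 0.219]
tool_rot: [-2.022, -2.404, 0.0]
contact_force: [0.3, 0.1, -0.4]
width: 0.0427
grip_force: 0.0
```

{"op": "apply_moves", "data": {
  "targets": [
    {"travel": [0,0,0],"spin": 0},
    {"travel": [0,0,0],"spin": 0},
    {"travel": [0,0,0],"spin": 0},
    {"travel": [0,0,-3],"spin": 0},
    {"travel": [0,0,-5],"spin": 0}
  ]
}}

```text
clock: 14.3
tool_pos: [0.5659, 0.0854, 0.1681]
tool_rot: [-2.022, -2.404, 0.001]
contact_force: [-0.8, 0.1, -1.6]
width: 0.0853
grip_force: 0.0
```

{"op": "apply_moves", "data": {
  "targets": [
    {"travel": [0,0,-2],"spin": 0},
    {"travel": [0,0,-4],"spin": 0},
    {"travel": [0,0,-5],"spin": 0},
    {"travel": [0,0,-5.3],"spin": 0},
    {"travel": [0,0,-5.3],"spin": 0}
  ]
}}

```text
clock: 14.92
tool_pos: [0.5664, 0.0854, 0.1166]
tool_rot: [2.022, 2.404, 0.001]
contact_force: [-0.1, 0.5, -0.2]
width: 0.0872
grip_force: 0.0
```

{"op": "apply_moves", "data": {
  "targets": [
    {"travel": [0,0,0],"spin": 0},
    {"travel": [0,0,0],"spin": 0},
    {"travel": [0,0,0],"spin": 0},
    {"travel": [0,0,0],"spin": 0},
    {"travel": [0,0,0],"spin": 0}
  ],
  "hand": -1
}}

```text
clock: 15.55
tool_pos: [0.5662, 0.0854, 0.1161]
tool_rot: [2.022, 2.404, 0.0]
contact_force: [0.2, -0.4, -1.1]
width: 0.0451
grip_force: 26.6
```

{"op": "apply_moves", "data": {
  "targets": [
    {"travel": [0,0,0],"spin": 0},
    {"travel": [0,0,0],"spin": 0},
    {"travel": [0,0,0.5],"spin": 0},
    {"travel": [0,0,1.5],"spin": 0},
    {"travel": [0,0,3],"spin": 0}
  ]
}}

```text
clock: 16.18
tool_pos: [0.5661, 0.0854, 0.147]
tool_rot: [-2.022, -2.404, 0.0]
contact_force: [-0.3, 0.3, -0.9]
width: 0.045
grip_force: 26.5
```

{"op": "apply_moves", "data": {
  "targets": [
    {"travel": [0,0,3],"spin": 0},
    {"travel": [0,0,6],"spin": 0},
    {"travel": [0,0,6.5],"spin": 0},
    {"travel": [0,0,6.5],"spin": 0}
  ]
}}

```text
clock: 16.68
tool_pos: [0.5661, 0.0855, 0.2112]
tool_rot: [2.022, 2.404, 0.001]
contact_force: [-0.2, -0.6, -1.2]
width: 0.0449
grip_force: 26.5
```

```bash
python3 - <<'E'
from h import *
print(sense()["contact_force"],sense()["tool_pos"]);q=get_image("scene");cv2.imwrite("pics/s4.png",cv2.resize(q[90:250,180:400],None,fx=3,fy=3))
for l in ["pepper_mill","garlic","spice_jar"]: print(l,[(round(float(d["score"]),2),[int(v) for v in d["extent"]]) for d in spot_in(l,"scene")][:4])
E
```

```text
[-0.15480349 -0.59677204 -1.16247297] [0.56613761 0.0854886  0.21122413]
pepper_mill [(0.66, [270, 112, 295, 171]), (0.63, [229, 161, 250, 218])]
garlic [(0.77, [294, 168, 311, 189])]
spice_jar [(0.89, [323, 213, 336, 259]), (0.68, [355, 197, 376, 242]), (0.65, [230, 128, 245, 167])]
```

{"op": "apply_moves", "data": {
  "targets": [
    {"travel": [1.4,4.5,0],"spin": 0},
    {"travel": [2.9,9.5,0],"spin": 0},
    {"travel": [4.3,14.5,0],"spin": 0},
    {"travel": [5.6,19,0],"spin": 0},
    {"travel": [5.6,19.2,0],"spin": 0}
  ]
}}

```text
clock: 17.5
tool_pos: [0.621, 0.2825, 0.2088]
tool_rot: [-2.014, -2.409, 0.003]
contact_force: [-0.2, -1.3, -1.9]
width: 0.0438
grip_force: 26.5
```

{"op": "apply_moves", "data": {
  "targets": [
    {"travel": [0,0,-3],"spin": 0},
    {"travel": [0,0,-6],"spin": 0},
    {"travel": [0,0,-8],"spin": 0},
    {"travel": [0,0,-8.7],"spin": 0},
    {"travel": [0,0,-8.7],"spin": 0}
  ]
}}

```text
clock: 18.12
tool_pos: [0.6223, 0.2772, 0.1243]
tool_rot: [2.022, 2.404, -0.0]
contact_force: [-0.4, 0.5, -2.2]
width: 0.0435
grip_force: 26.6
```

{"op": "apply_moves", "data": {
  "targets": [
    {"travel": [0,0,-0.3],"spin": 0},
    {"travel": [0,0,-0.5],"spin": 0},
    {"travel": [0,0,-0.55],"spin": 0},
    {"travel": [0,0,-0.55],"spin": 0},
    {"travel": [0,0,-0.55],"spin": 0}
  ]
}}

```text
clock: 18.75
tool_pos: [0.6227, 0.2775, 0.1198]
tool_rot: [2.022, 2.404, 0.002]
contact_force: [-1.0, -1.2, 4.2]
width: 0.044
grip_force: 28.0
```

{"op": "apply_moves", "data": {
  "targets": [
    {"travel": [0,0,-0.05],"spin": 0},
    {"travel": [0,0,-0.05],"spin": 0},
    {"travel": [0,0,-0.05],"spin": 0},
    {"travel": [0,0,-0.05],"spin": 0}
  ],
  "hand": 0.7
}}

```text
clock: 19.25
tool_pos: [0.6221, 0.2774, 0.1179]
tool_rot: [-2.022, -2.404, 0.0]
contact_force: [-0.3, 0.5, 0.6]
width: 0.0715
grip_force: 0.0
```

{"op": "apply_moves", "data": {
  "targets": [
    {"travel": [0,0,2],"spin": 0},
    {"travel": [0,0,6],"spin": 0},
    {"travel": [0,-1,11],"spin": 0},
    {"travel": [0,-6,13],"spin": 0},
    {"travel": [0,-12,13],"spin": 0}
  ],
  "hand": 1
}}

```text
clock: 19.88
tool_pos: [0.6232, 0.1573, 0.2519]
tool_rot: [2.018, 2.405, 0.007]
contact_force: [0.6, -0.7, -0.4]
width: 0.0867
grip_force: 0.0
```

```bash
python3 - <<'E'
from h import *
s=sense();im=get_image("wrist");q=get_image("scene");print(s["tool_pos"],s["tool_rot"])
a=cv2.resize(q[90:230,190:370],None,fx=2.2,fy=2.2);o=np.zeros((420,800,3),np.uint8);o[:,:396]=im[:,110:506];o[:a.shape[0],400:400+a.shape[1]]=a;cv2.imwrite("pics/c5.png",o)
for l in ["pepper_mill","spice_jar","garlic","lemon"]: print(l,[(round(float(d["score"]),2),[int(v) for v in d["extent"]]) for d in spot_in(l,"wrist")][:4])
E
```

```text
[0.62323147 0.15727699 0.25187726] [2.01804688 2.40462288 0.00700969]
pepper_mill [(0.9, [263, 40, 319, 102]), (0.6, [83, 175, 164, 242])]
spice_jar [(0.66, [187, 328, 207, 338]), (0.57, [193, 22, 237, 73])]
garlic [(0.75, [256, 200, 293, 236])]
lemon [(0.5, [260, 303, 291, 309])]
```

View pics/c5.png

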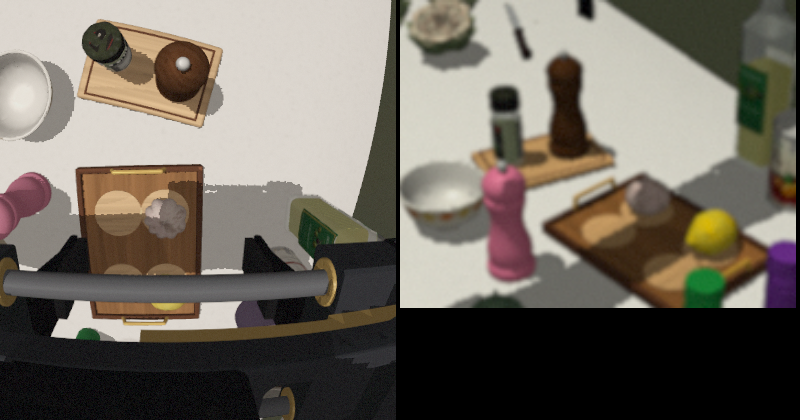

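Both stand upright on the board: jar cap near (104,42) and mill knob near (183,64) in the combined picture. The garlic is at (165,218). Next I compute the garlic and rear clearance.

```bash
python3 - <<'E'
from h import *
s=dict(tool_pos=np.array([0.62323147,0.15727699,0.25187726]),tool_rot=np.array([2.01804688,2.40462288,0.00700969]))
print("garlic",wback((274.5,218),.038,s),wback((274.5,218),.045,s))
print("cad",wback([(187,167),(313,165),(310,316),(203,318)],.016,s)[:,:2].tolist(), wback([(187,167),(313,165),(310,316),(203,318)],.016,s)[:,:2].mean(0))
print("rear bases",back([(237,95),(275,103),(311,103)],0)[:,:2])
print("garlic top",back([(248,160),(248.5,160)],.045), "lemon",back([(293.5,152)],.035))
m=max(outline_of("lemon","top") if get_image("top") is not None else 0,key=lambda d:d["score"]);print(m["score"],m["extent"])
im=get_image("top");hsv=cv2.cvtColor(im,cv2.COLOR_BGR2HSV);y=((hsv[...,0]>20)&(hsv[...,0]<36)&(hsv[...,1]>150)).astype(np.uint8)
y[:, :270]=0;y[:,320:]=0;y[:125]=0;y[185:]=0
n,l,st,ce=cv2.connectedComponentsWithStats(y);i=1+np.argmax(st[1:,4]);print(st[i],ce[i])
c,_=cv2.findContours((l==i).astype(np.uint8),0,1);c=max(c,key=len);w=back(c[:,0],.035)[:,:2].astype(np.float32)
r=cv2.minAreaRect(w*1000);e=cv2.fitEllipse(w*1000);print(r,e)
E
```

```text
garlic [[0.63392824 0.10080098 0.038     ]] [[0.63349189 0.10315707 0.045     ]]
cad [[0.5088103233179248, 0.14317936431130962], [0.6720649727520541, 0.17347178565688584], [0.7178836229813307, -0.05717866044106934], [0.552684798880358, -0.09254119984335829]] [0.61286093 0.04173282]
rear bases [[ 0.80779709  0.1318463 ]
 [ 0.78750076  0.03689315]
 [ 0.7883318  -0.05260229]]
garlic top [[0.62676111 0.09725914 0.045     ]
 [0.62677127 0.09610018 0.045     ]] lemon [[ 0.65015499 -0.00847454  0.035     ]]
0.83 [284.7, 135.4, 302.2, 169.1]
[283 136  22  29 462] [293.79220779 150.06709957]
((655.3868408203125, -8.638725280761719), (55.86613845825195, 56.690452575683594), 46.27980422973633) ((655.0289306640625, -9.130988121032715), (48.6942138671875, 65.49628448486328), 91.13072967529297)
```

{"op": "apply_moves", "data": {
  "targets": [
    {"travel": [0.4,-3,-2],"spin": 0},
    {"travel": [0.8,-5.8,-6],"spin": 0},
    {"travel": [0.8,-5.8,-11],"spin": 0},
    {"travel": [0.8,-5.8,-14],"spin": 0},
    {"travel": [0.8,-5.8,-15],"spin": 0}
  ]
}}

```text
clock: 20.95
tool_pos: [0.6289, 0.1001, 0.096]
tool_rot: [-2.02, -2.404, 0.005]
contact_force: [-0.7, 0.2, 0.5]
width: 0.0873
grip_force: 0.0
```

{"op": "apply_moves", "data": {
  "targets": [
    {"travel": [0,0,-3],"spin": 0},
    {"travel": [0,0,-5],"spin": 0},
    {"travel": [0,0,-6.3],"spin": 0},
    {"travel": [0,0,-6.5],"spin": 0},
    {"travel": [0,0,-6.5],"spin": 0}
  ]
}}

```text
clock: 21.58
tool_pos: [0.6307, 0.0995, 0.0338]
tool_rot: [2.022, 2.404, 0.001]
contact_force: [-1.2, 0.2, 0.4]
width: 0.0869
grip_force: 0.0
```

{"op": "apply_moves", "data": {
  "targets": [
    {"travel": [0,0,0],"spin": 0},
    {"travel": [0,0,0],"spin": 0},
    {"travel": [0,0,0],"spin": 0},
    {"travel": [0,0,0],"spin": 0},
    {"travel": [0,0,0],"spin": 0}
  ],
  "hand": -1
}}

```text
clock: 22.2
tool_pos: [0.6301, 0.0995, 0.0331]
tool_rot: [-2.022, -2.404, 0.0]
contact_force: [-0.5, 0.4, -0.5]
width: 0.0449
grip_force: 0.0
```

{"op": "apply_moves", "data": {
  "targets": [
    {"travel": [0,0,0],"spin": 0},
    {"travel": [0,0,0],"spin": 0},
    {"travel": [0,0,0],"spin": 0}
  ]
}}

```text
clock: 22.58
tool_pos: [0.6318, 0.0997, 0.0351]
tool_rot: [2.021, 2.403, 0.005]
contact_force: [-1.1, 0.8, 12.6]
width: 0.0232
grip_force: 26.8
```

```bash
python3 - <<'E'
from h import *
im=get_image("wrist");q=get_image("scene")
a=cv2.resize(q[110:230,230:370],None,fx=2.8,fy=2.8,interpolation=cv2.INTER_CUBIC);o=np.zeros((420,800,3),np.uint8);o[:,:396]=im[:,100:496];o[:a.shape[0],400:400+a.shape[1]]=a;cv2.imwrite("pics/c6.png",o)
E
```

```text
(no output)
```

View pics/c6.png

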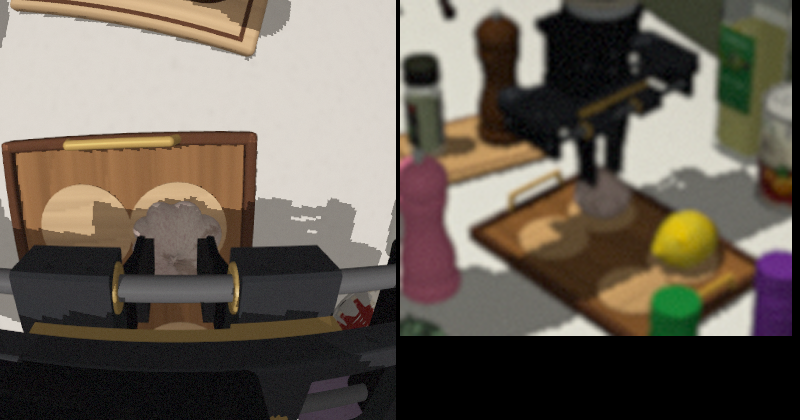

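```bash
python3 - <<'E'
from h import *
S=camera_info("scene");s=sense();print(s["tool_pos"],s["width"],s["contact_force"],s["grip_force"])
for z in (.01,.02,.035,.05,.066,.09): print(z,proj((.6315,.0997,z),S)[0], "crop",(proj((.6315,.0997,z),S)[0]-[230,110])*2.8+[400,0])
print(tcp_to_tips)
E
```

```text
[0.63184502 0.09973138 0.03512997] 0.023347547308101936 [-0.39617202 -0.06412786 12.13425356] 26.708768089301884
0.01 [300.9457298  184.16128744] crop [598.64804345 207.65160483]
0.02 [300.97854312 181.18156087] crop [598.73992072 199.30837044]
0.035 [301.02834915 176.65875132] crop [598.87937761 186.64450371]
0.05 [301.07887195 172.0708527 ] crop [599.02084147 173.79838755]
0.066 [301.13357056 167.10375617] crop [599.17399756 159.89051728]
0.09 [301.21722363 159.50734854] crop [599.40822617 138.62057591]
0.014
```

```bash
python3 - <<'E'
from h import *
s=sense();im=get_image("wrist")
for dz in (0,.01,.02,.03):
    t=dict(s);t["tool_pos"]=s["tool_pos"]+[0,0,dz]
    w=wback([(107,143),(357,132)],.016,t)[:,:2];m=wback([(142,228),(231,228),(186,186),(186,268),(279,183)],.010,t)[:,:2]
    print(dz,w.tolist(),np.linalg.norm(w[0]-w[1]),"mark dia",np.linalg.norm(m[0]-m[1]),m[4])
cv2.imwrite("pics/w6.png",cv2.resize(im[110:330,90:390],None,fx=2.6,fy=2.6))
E
```

```text
0 [[0.5111211986616961, 0.140848155396832], [0.6713533851016651, 0.1727710407980409]] 0.16338122347342024 mark dia 0.06509366858237345 [0.62954948 0.13078283]
0.01 [[0.5057296310087972, 0.1390834885031716], [0.6740145192301219, 0.17261070498072537]] 0.17159218469498108 mark dia 0.06826928841605735 [0.6300933  0.12857878]
0.02 [[0.5003380633558983, 0.1373188216095112], [0.6766756533585787, 0.17245036916340986]] 0.17980314591654192 mark dia 0.07144490824974124 [0.63063712 0.12637472]
0.03 [[0.4949464957029993, 0.1355541547158508], [0.6793367874870354, 0.17229003334609436]] 0.18801410713810268 mark dia 0.07462052808342504 [0.63118094 0.12417067]
```

View pics/w6.png

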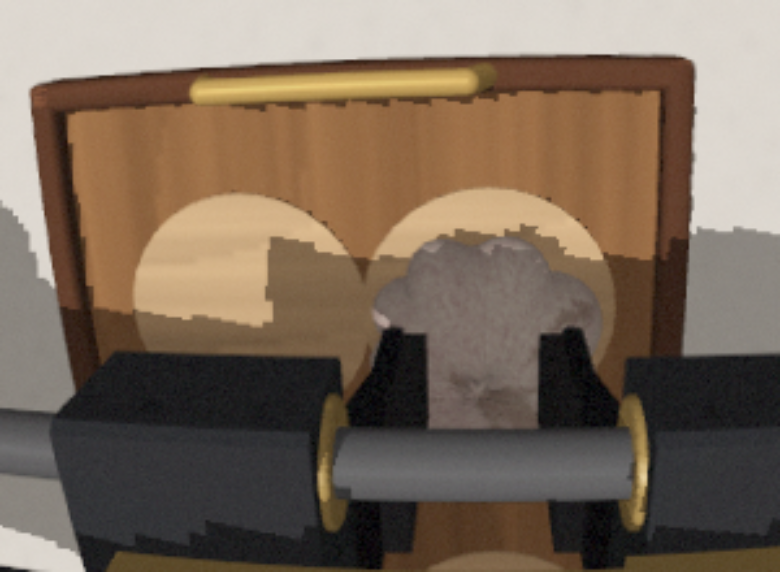

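The close crop shows the pads gripping only the garlic's top. The finger edge at pixel row 237 puts the real tips about 20 mm behind the TCP, not 14 mm ahead, so every grasp must go about 34 mm deeper. That also explains the missed mill head. I open and redo the garlic lower.

{"op": "apply_moves", "data": {
  "targets": [
    {"travel": [0,0,0.3],"spin": 0},
    {"travel": [0,0,0.3],"spin": 0},
    {"travel": [0,0,0.3],"spin": 0},
    {"travel": [0,0,0.3],"spin": 0},
    {"travel": [0,0,0.3],"spin": 0}
  ],
  "hand": 1
}}

```text
clock: 23.35
tool_pos: [0.63, 0.0994, 0.0359]
tool_rot: [-2.022, -2.404, 0.001]
contact_force: [0.3, 0.8, -0.1]
width: 0.0652
grip_force: 0.0
```

{"op": "apply_moves", "data": {
  "targets": [
    {"travel": [0,0,0],"spin": 0},
    {"travel": [0,0,0],"spin": 0},
    {"travel": [0,0,0],"spin": 0},
    {"travel": [0,0,-0.8],"spin": 0},
    {"travel": [0,0,-1.5],"spin": 0}
  ]
}}

```text
clock: 23.98
tool_pos: [0.6299, 0.0994, 0.0203]
tool_rot: [-2.022, -2.404, 0.001]
contact_force: [0.5, 0.1, 0.2]
width: 0.0869
grip_force: 0.0
```

{"op": "apply_moves", "data": {
  "targets": [
    {"travel": [0,0,-0.5],"spin": 0},
    {"travel": [0,0,-1],"spin": 0},
    {"travel": [0,0,-1.3],"spin": 0},
    {"travel": [0,0,-1.3],"spin": 0}
  ]
}}

```text
clock: 24.48
tool_pos: [0.63, 0.0994, 0.0079]
tool_rot: [-2.022, -2.404, 0.001]
contact_force: [0.7, 0.4, 0.9]
width: 0.0872
grip_force: 0.0
```

```bash
python3 - <<'E'
from h import *
s=sense();im=get_image("wrist");q=get_image("scene");print(s["tool_pos"],s["contact_force"])
a=cv2.resize(q[130:220,250:360],None,fx=3.6,fy=3.6,interpolation=cv2.INTER_CUBIC);o=np.zeros((420,800,3),np.uint8);o[:,:396]=im[:,76:472];o[:a.shape[0],400:400+a.shape[1]]=a;cv2.imwrite("pics/c7.png",o)
E
```

```text
[0.62998704 0.09937875 0.00785046] [0.72701515 0.36793901 0.89729058]
```

View pics/c7.png

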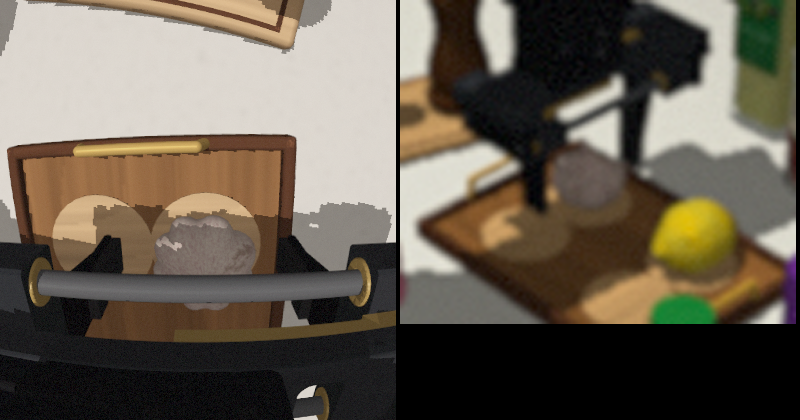

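The tool is at z .008 with no contact, so the offset is confirmed. The garlic is upright between the open fingers at about (205,260).

{"op": "apply_moves", "data": {
  "targets": [
    {"travel": [0,0,-0.3],"spin": 0},
    {"travel": [0,0,-0.5],"spin": 0},
    {"travel": [0,0,-0.5],"spin": 0}
  ]
}}

```text
clock: 24.95
tool_pos: [0.63, 0.0994, 0.0029]
tool_rot: [-2.022, -2.404, 0.0]
contact_force: [0.6, 0.4, 0.2]
width: 0.0868
grip_force: 0.0
```

{"op": "apply_moves", "data": {
  "targets": [
    {"travel": [0,0,0],"spin": 0},
    {"travel": [0,0,0],"spin": 0},
    {"travel": [0,0,0],"spin": 0},
    {"travel": [0,0,0],"spin": 0},
    {"travel": [0,0,0],"spin": 0}
  ],
  "hand": -1
}}

```text
clock: 25.58
tool_pos: [0.6302, 0.0994, 0.0031]
tool_rot: [2.022, 2.404, 0.0]
contact_force: [-0.3, 0.4, 0.2]
width: 0.0518
grip_force: 30.0
```

{"op": "apply_moves", "data": {
  "targets": [
    {"travel": [0,0,2],"spin": 0},
    {"travel": [0,0,6],"spin": 0},
    {"travel": [0,0,11],"spin": 0},
    {"travel": [0,-1,13.5],"spin": 0},
    {"travel": [-0.7,-5,13.5],"spin": 0}
  ]
}}

```text
clock: 26.2
tool_pos: [0.625, 0.0518, 0.142]
tool_rot: [2.015, 2.407, 0.008]
contact_force: [0.1, -0.8, -0.6]
width: 0.0519
grip_force: 30.0
```

{"op": "apply_moves", "data": {
  "targets": [
    {"travel": [-0.8,-5,0],"spin": 0},
    {"travel": [-1.6,-10,0],"spin": 0},
    {"travel": [-2.3,-15,0],"spin": 0},
    {"travel": [-3.1,-20,0],"spin": 0},
    {"travel": [-3.9,-25,0],"spin": 0}
  ]
}}

```text
clock: 26.82
tool_pos: [0.5839, -0.2023, 0.1397]
tool_rot: [2.022, 2.403, 0.002]
contact_force: [0.5, 0.1, -0.5]
width: 0.0521
grip_force: 30.0
```

{"op": "apply_moves", "data": {
  "targets": [
    {"travel": [-0.5,-4,0],"spin": 0},
    {"travel": [-0.8,-6.6,-2],"spin": 0},
    {"travel": [-0.8,-6.6,-7],"spin": 0},
    {"travel": [-0.8,-6.6,-11],"spin": 0},
    {"travel": [-0.8,-6.6,-12.5],"spin": 0}
  ]
}}

```text
clock: 27.45
tool_pos: [0.5752, -0.2661, 0.012]
tool_rot: [-2.021, -2.402, 0.001]
contact_force: [0.3, 0.3, -0.3]
width: 0.0518
grip_force: 30.0
```

{"op": "apply_moves", "data": {
  "targets": [
    {"travel": [0,0,-0.5],"spin": 0},
    {"travel": [0,0,-0.9],"spin": 0},
    {"travel": [0,0,-1.2],"spin": 0},
    {"travel": [0,0,-1.3],"spin": 0},
    {"travel": [0,0,-1.3],"spin": 0}
  ]
}}

```text
clock: 28.08
tool_pos: [0.5763, -0.2666, 0.0004]
tool_rot: [2.022, 2.404, 0.0]
contact_force: [-0.9, 0.1, -0.2]
width: 0.0522
grip_force: 30.0
```

{"op": "apply_moves", "data": {
  "targets": [
    {"travel": [0,0,-0.15],"spin": 0},
    {"travel": [0,0,-0.2],"spin": 0},
    {"travel": [0,0,-0.2],"spin": 0}
  ]
}}

```text
clock: 28.45
tool_pos: [0.5761, -0.2666, -0.0019]
tool_rot: [-2.022, -2.404, 0.0]
contact_force: [0.4, 0.2, 0.7]
width: 0.0517
grip_force: 30.0
```

{"op": "apply_moves", "data": {
  "targets": [
    {"travel": [0,0,0],"spin": 0},
    {"travel": [0,0,0],"spin": 0},
    {"travel": [0,0,0],"spin": 0},
    {"travel": [0,0,0],"spin": 0},
    {"travel": [0,0,0],"spin": 0}
  ],
  "hand": 0.9
}}

```text
clock: 29.08
tool_pos: [0.5762, -0.2665, -0.0019]
tool_rot: [-2.022, -2.404, 0.0]
contact_force: [-0.1, -0.6, 0.0]
width: 0.0818
grip_force: 0.0
```

{"op": "apply_moves", "data": {
  "targets": [
    {"travel": [0,0,3],"spin": 0},
    {"travel": [0,0,8],"spin": 0},
    {"travel": [0,0,14],"spin": -5},
    {"travel": [1,3,17],"spin": -15},
    {"travel": [2,8,17],"spin": -25}
  ],
  "hand": 1
}}

```text
clock: 29.7
tool_pos: [0.5974, -0.1884, 0.1714]
tool_rot: [2.5, 1.895, 0.005]
contact_force: [0.2, 0.2, -0.7]
width: 0.0867
grip_force: 0.0
```

{"op": "apply_moves", "data": {
  "targets": [
    {"travel": [1,4,0],"spin": -10},
    {"travel": [2,8,0],"spin": -20},
    {"travel": [3,12,0],"spin": -30},
    {"travel": [4,16,0],"spin": -40},
    {"travel": [5.3,17,0],"spin": -50}
  ]
}}

```text
clock: 30.32
tool_pos: [0.6495, -0.0123, 0.1678]
tool_rot: [-3.067, -0.674, 0.0]
contact_force: [0.4, -0.4, -0.3]
width: 0.0871
grip_force: 0.0
```

{"op": "apply_moves", "data": {
  "targets": [
    {"travel": [0.2,0.2,0],"spin": -10},
    {"travel": [0.3,0.3,0],"spin": -20},
    {"travel": [0.3,0.3,0],"spin": -24},
    {"travel": [0.3,0.3,0],"spin": -24}
  ]
}}

```text
clock: 30.82
tool_pos: [0.6521, -0.0135, 0.168]
tool_rot: [3.141, 0.025, -0.0]
contact_force: [0.1, 0.4, 0.8]
width: 0.0869
grip_force: 0.0
```

```bash
python3 - <<'E'
from h import *
s=sense();im=get_image("wrist");t=get_image("top");print(s["tool_pos"],s["tool_rot"]);cv2.imwrite("pics/w8.png",im);cv2.imwrite("pics/t8.png",t)
def yel(im,roi):
    hsv=cv2.cvtColor(im,cv2.COLOR_BGR2HSV);y=((hsv[...,0]>20)&(hsv[...,0]<36)&(hsv[...,1]>150)).astype(np.uint8);k=np.zeros_like(y);k[roi]=1
    n,l,st,ce=cv2.connectedComponentsWithStats(y*k);i=1+np.argmax(st[1:,4]);c,_=cv2.findContours((l==i).astype(np.uint8),0,1);return max(c,key=len)[:,0],st[i]
c,st=yel(im,np.s_[:,:]);print(st,cv2.fitEllipse((wback(c,.035,s)[:,:2]*1000).astype(np.float32)))
print([ (round(d["score"],2),d["extent"]) for d in spot_in("lemon","wrist")][:3])
print("garlic top",[ (round(d["score"],2),d["extent"]) for d in spot_in("garlic","top")][:3],proj((.576,-.267,.03)))
E
```

```text
[ 0.6521051  -0.01346529  0.16796425] [ 3.14126415e+00  2.47844657e-02 -2.87455697e-04]
[ 250  151   49   69 1757] ((656.53759765625, -12.395041465759277), (42.985931396484375, 65.61294555664062), 95.75784301757812)
[(0.64, [244.8, 151.3, 296.5, 221.5])]
garlic top [(0.56, [394.2, 176.4, 417.1, 199.8])] [[404.09531079 184.14324298]]
```

{"op": "apply_moves", "data": {
  "targets": [
    {"travel": [0.3,0.3,-2],"spin": 1},
    {"travel": [0.3,0.3,-5],"spin": 2},
    {"travel": [0.3,0.3,-8],"spin": 2},
    {"travel": [0.3,0.3,-10],"spin": 2},
    {"travel": [0.3,0.3,-10.5],"spin": 2}
  ],
  "hand": 0.7
}}

```text
clock: 31.65
tool_pos: [0.6543, -0.0105, 0.0614]
tool_rot: [3.14, 0.079, -0.004]
contact_force: [0.8, -0.1, 0.4]
width: 0.0741
grip_force: 0.0
```

{"op": "apply_moves", "data": {
  "targets": [
    {"travel": [0,0,-2],"spin": 0},
    {"travel": [0,0,-4],"spin": 0},
    {"travel": [0,0,-5.5],"spin": 0},
    {"travel": [0,0,-6],"spin": 0},
    {"travel": [0,0,-6],"spin": 0}
  ]
}}

```text
clock: 32.28
tool_pos: [0.6551, -0.0107, 0.003]
tool_rot: [3.14, 0.078, -0.0]
contact_force: [0.3, -0.6, 0.4]
width: 0.0741
grip_force: 0.0
```

{"op": "apply_moves", "data": {
  "targets": [
    {"travel": [0,0,-0.3],"spin": 0},
    {"travel": [0,0,-0.3],"spin": 0},
    {"travel": [0,0,-0.3],"spin": 0},
    {"travel": [0,0,-0.3],"spin": 0},
    {"travel": [0,0,-0.3],"spin": 0}
  ],
  "hand": -1
}}

```text
clock: 32.9
tool_pos: [0.6553, -0.0104, 0.0004]
tool_rot: [-3.14, -0.079, -0.001]
contact_force: [0.0, -0.0, 2.6]
width: 0.0499
grip_force: 29.9
```

{"op": "apply_moves", "data": {
  "targets": [
    {"travel": [0,0,2],"spin": 0},
    {"travel": [0,0,6],"spin": 0},
    {"travel": [0,0,11],"spin": 0},
    {"travel": [0,0,16],"spin": 5},
    {"travel": [-2,2,19],"spin": 15}
  ]
}}

```text
clock: 33.52
tool_pos: [0.6362, 0.0068, 0.1941]
tool_rot: [3.101, 0.488, 0.006]
contact_force: [0.1, 1.6, -0.6]
width: 0.0497
grip_force: 29.9
```

{"op": "apply_moves", "data": {
  "targets": [
    {"travel": [-3,4,0],"spin": 10},
    {"travel": [-6,8,0],"spin": 20},
    {"travel": [-9,12,0],"spin": 30},
    {"travel": [-12,16,0],"spin": 40},
    {"travel": [-15,19,0],"spin": 50}
  ]
}}

```text
clock: 34.15
tool_pos: [0.4842, 0.2006, 0.1912]
tool_rot: [-2.601, -1.761, -0.002]
contact_force: [0.3, 0.4, -0.6]
width: 0.0497
grip_force: 29.9
```

{"op": "apply_moves", "data": {
  "targets": [
    {"travel": [-4,1.7,0],"spin": 0},
    {"travel": [-6.7,2.8,-1],"spin": 0},
    {"travel": [-6.7,2.8,-5],"spin": 0},
    {"travel": [-6.7,2.8,-9],"spin": 0},
    {"travel": [-6.7,2.8,-11],"spin": 0}
  ]
}}

```text
clock: 34.78
tool_pos: [0.4177, 0.2264, 0.0792]
tool_rot: [2.607, 1.752, -0.002]
contact_force: [-0.8, 0.4, -0.5]
width: 0.0502
grip_force: 29.9
```

```bash
python3 - <<'E'
from h import *
s=sense();im=get_image("wrist");q=get_image("scene");print(s["tool_pos"],s["tool_rot"])
a=cv2.resize(q[100:250,160:350],None,fx=2.1,fy=2.1,interpolation=cv2.INTER_CUBIC);o=np.zeros((420,800,3),np.uint8);o[:,:396]=im[:,76:472];o[:a.shape[0],400:400+a.shape[1]]=a;cv2.imwrite("pics/c9.png",o)
print([(round(d["score"],2),d["extent"]) for d in spot_in("bowl","wrist")][:3])
E
```

```text
[0.41769008 0.22638819 0.07923057] [ 2.60736460e+00  1.75227658e+00 -1.76211269e-03]
[(0.93, [190.6, 143.1, 355.9, 250.4]), (0.51, [360.2, 20.7, 486.1, 104.4])]
```

View pics/c9.png

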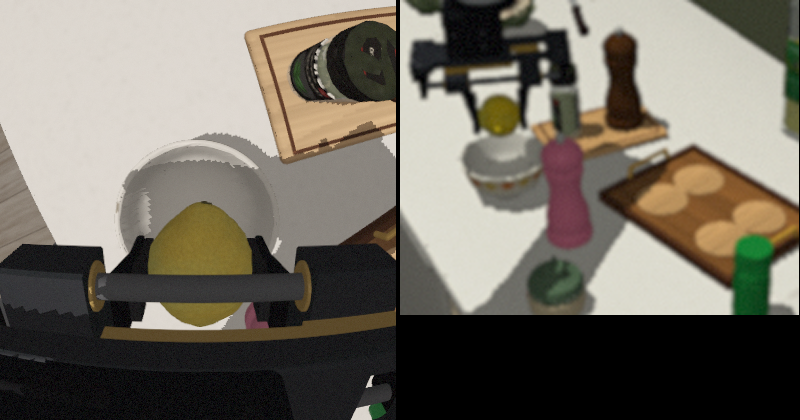

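The lemon is held over the bowl at (200,265), with the bowl centred near (197,220). Mill and jar still stand on the board. I lower and release.

{"op": "apply_moves", "data": {
  "targets": [
    {"travel": [0,0.2,-2],"spin": 0},
    {"travel": [0,0.2,-4],"spin": 0},
    {"travel": [0,0.2,-5.4],"spin": 0},
    {"travel": [0,0.2,-5.8],"spin": 0},
    {"travel": [0,0.2,-5.8],"spin": 0}
  ]
}}

```text
clock: 35.55
tool_pos: [0.4185, 0.2295, 0.0226]
tool_rot: [-2.607, -1.753, -0.001]
contact_force: [-0.1, 0.3, -0.6]
width: 0.05
grip_force: 29.9
```

{"op": "apply_moves", "data": {
  "targets": [
    {"travel": [0,0,0],"spin": 0},
    {"travel": [0,0,0],"spin": 0},
    {"travel": [0,0,0],"spin": 0},
    {"travel": [0,0,0],"spin": 0}
  ],
  "hand": 0.4
}}

```text
clock: 36.05
tool_pos: [0.4182, 0.2295, 0.0222]
tool_rot: [-2.606, -1.754, -0.0]
contact_force: [-0.3, -0.1, -0.0]
width: 0.0606
grip_force: 0.0
```

{"op": "apply_moves", "data": {
  "targets": [
    {"travel": [0,0,2],"spin": 0},
    {"travel": [0,0,6],"spin": 0},
    {"travel": [0,0,11],"spin": 0},
    {"travel": [0,0,16],"spin": 5},
    {"travel": [2,0,19],"spin": 15}
  ]
}}

```text
clock: 36.67
tool_pos: [0.4382, 0.2301, 0.2148]
tool_rot: [-2.348, -2.084, -0.005]
contact_force: [1.1, 0.6, 0.1]
width: 0.061
grip_force: 0.0
```

```bash
python3 - <<'E'
from h import *
s=sense();im=get_image("wrist");print(s["tool_pos"],s["tool_rot"]);cv2.imwrite("pics/w10.png",im)
for l in ["lemon","bowl","pepper_mill","spice_jar"]:
  print(l,[(round(d["score"],2),np.round(d["extent"]),wback(((d["extent"][0]+d["extent"][2])/2,(d["extent"][1]+d["extent"][3])/2),.04,s)) for d in spot_in(l,"wrist")][:2])
E
```

```text
[0.43819542 0.23009495 0.21477267] [-2.34813615 -2.08432048 -0.00461839]
lemon [(0.56, array([233., 155., 278., 212.]), array([[0.41624744, 0.22980124, 0.04      ]]))]
bowl [(0.83, array([203., 136., 307., 232.]), array([[0.41572329, 0.2296918 , 0.04      ]]))]
pepper_mill [(0.88, array([267., 254., 315., 330.]), array([[0.44147047, 0.08516426, 0.04      ]])), (0.68, array([395., 101., 487., 162.]), array([[0.64134473, 0.26901628, 0.04      ]]))]
spice_jar []
```

{"op": "apply_moves", "data": {
  "targets": [
    {"travel": [4.5,1.2,0.5],"spin": 5},
    {"travel": [9,2.4,0.5],"spin": 10},
    {"travel": [13.5,3.6,0.5],"spin": 17},
    {"travel": [18.4,4.75,0.5],"spin": 17},
    {"travel": [18.4,4.75,0.5],"spin": 17}
  ],
  "hand": 1
}}

```text
clock: 37.55
tool_pos: [0.6232, 0.2764, 0.2127]
tool_rot: [2.025, 2.401, -0.01]
contact_force: [-1.2, -1.3, -1.4]
width: 0.0865
grip_force: 0.0
```

```bash
python3 - <<'E'
from h import *
s=sense();im=get_image("wrist");print(s["tool_pos"],s["tool_rot"]);cv2.imwrite("pics/w11.png",im)
for l in ["pepper_mill","spice_jar"]:
  print(l,[(round(d["score"],2),np.round(d["extent"])) for d in spot_in(l,"wrist")][:3])
# steel knob: bright low-saturation blob near expected knob projection
H=np.linalg.inv(W["hand_eye"]);M=np.eye(4);M[:3,:3]=Ro.from_rotvec(s["tool_rot"]).as_matrix();M[:3,3]=s["tool_pos"]
q=(H@np.linalg.inv(M)@[.6222,.2775,.157,1])[:3];th=np.arctan2(np.hypot(q[0],q[1]),q[2]);ph=np.arctan2(q[1],q[0]);p=W["intrinsics"][:2,2]+325.2*th*np.array([np.cos(ph),np.sin(ph)]);print(p)
x,y=p.astype(int);r=im[y-35:y+35,x-35:x+35];g=cv2.cvtColor(r,cv2.COLOR_BGR2HSV);b=((g[...,1]<60)&(g[...,2]>110)).astype(np.uint8)
n,l,st,ce=cv2.connectedComponentsWithStats(b)
for i in range(1,n):
  if st[i,4]>20: print(st[i],ce[i]+[x-35,y-35],wback(ce[i]+[x-35,y-35],.157,s))
E
```

```text
[0.62315752 0.27640007 0.21270109] [ 2.02509679  2.4007677  -0.01009497]
pepper_mill [(0.71, array([238., 148., 301., 236.])), (0.7, array([126., 261., 150., 272.]))]
spice_jar [(0.7, array([162., 136., 221., 187.]))]
[273.84220192 211.91095589]
[   0   17   70   53 1521] [274.55095332 232.44707429] [[0.62555338 0.2610128  0.157     ]]
[25 32 12 12 93] [267.86021505 213.47311828] [[0.61791588 0.27548879 0.157     ]]
```

{"op": "apply_moves", "data": {
  "targets": [
    {"travel": [-0.4,0,-2],"spin": 0},
    {"travel": [-0.4,0,-5],"spin": 0},
    {"travel": [-0.4,0,-8],"spin": 0},
    {"travel": [-0.4,0,-10.5],"spin": 0},
    {"travel": [-0.4,0,-11.3],"spin": 0}
  ]
}}

```text
clock: 38.33
tool_pos: [0.6162, 0.2771, 0.1034]
tool_rot: [-2.021, -2.403, 0.001]
contact_force: [-0.3, -0.3, 1.3]
width: 0.0868
grip_force: 0.0
```

{"op": "apply_moves", "data": {
  "targets": [
    {"travel": [0,0,0],"spin": 0},
    {"travel": [0,0,0],"spin": 0},
    {"travel": [0,0,0],"spin": 0},
    {"travel": [0,0,0],"spin": 0},
    {"travel": [0,0,0],"spin": 0}
  ],
  "hand": -1
}}

```text
clock: 38.95
tool_pos: [0.6183, 0.2769, 0.1044]
tool_rot: [2.022, 2.404, 0.0]
contact_force: [-0.4, -0.5, 1.9]
width: 0.0473
grip_force: 30.0
```

{"op": "apply_moves", "data": {
  "targets": [
    {"travel": [0,0,1],"spin": 0},
    {"travel": [0,0,4],"spin": 0},
    {"travel": [0,0,8],"spin": 0},
    {"travel": [0,-2,8.5],"spin": 0},
    {"travel": [-1,-5,8.5],"spin": 0}
  ]
}}

```text
clock: 39.58
tool_pos: [0.6084, 0.2262, 0.1894]
tool_rot: [2.021, 2.404, 0.001]
contact_force: [-0.4, -0.4, -2.0]
width: 0.0475
grip_force: 30.0
```

{"op": "apply_moves", "data": {
  "targets": [
    {"travel": [-1.2,-4,0],"spin": 0},
    {"travel": [-2.5,-8,0],"spin": 0},
    {"travel": [-3.5,-12,0],"spin": 0},
    {"travel": [-4.2,-14,0],"spin": 0},
    {"travel": [-4.2,-14,0],"spin": 0}
  ]
}}

```text
clock: 40.2
tool_pos: [0.5658, 0.0856, 0.1892]
tool_rot: [-2.025, -2.401, -0.001]
contact_force: [0.3, 1.3, -1.3]
width: 0.0473
grip_force: 30.0
```

{"op": "apply_moves", "data": {
  "targets": [
    {"travel": [0,0,-2.5],"spin": 0},
    {"travel": [0,0,-5],"spin": 0},
    {"travel": [0,0,-7.2],"spin": 0},
    {"travel": [0,0,-8],"spin": 0},
    {"travel": [0,0,-8],"spin": 0}
  ]
}}

```text
clock: 40.83
tool_pos: [0.5661, 0.0878, 0.1089]
tool_rot: [-2.021, -2.405, 0.001]
contact_force: [-0.5, 0.2, -1.4]
width: 0.0476
grip_force: 30.0
```

{"op": "apply_moves", "data": {
  "targets": [
    {"travel": [0,0,-0.2],"spin": 0},
    {"travel": [0,0,-0.4],"spin": 0},
    {"travel": [0,0,-0.6],"spin": 0},
    {"travel": [0,0,-0.6],"spin": 0},
    {"travel": [0,0,-0.6],"spin": 0}
  ]
}}

```text
clock: 41.45
tool_pos: [0.5662, 0.0869, 0.1032]
tool_rot: [-2.022, -2.404, -0.0]
contact_force: [0.4, -0.6, -1.6]
width: 0.0473
grip_force: 30.0
```

{"op": "apply_moves", "data": {
  "targets": [
    {"travel": [0,0,-0.1],"spin": 0},
    {"travel": [0,0,-0.2],"spin": 0},
    {"travel": [0,0,-0.2],"spin": 0},
    {"travel": [0,0,-0.2],"spin": 0}
  ]
}}

```text
clock: 41.95
tool_pos: [0.5667, 0.0869, 0.1022]
tool_rot: [2.022, 2.404, 0.002]
contact_force: [-3.2, -0.9, 8.6]
width: 0.0472
grip_force: 30.0
```

{"op": "apply_moves", "data": {
  "targets": [
    {"travel": [0,0,0],"spin": 0},
    {"travel": [0,0,0],"spin": 0},
    {"travel": [0,0,0],"spin": 0},
    {"travel": [0,0,0],"spin": 0}
  ],
  "hand": 0.8
}}

```text
clock: 42.45
tool_pos: [0.5661, 0.0869, 0.101]
tool_rot: [-2.022, -2.404, 0.0]
contact_force: [-0.2, -0.5, 0.8]
width: 0.0758
grip_force: 0.0
```

{"op": "apply_moves", "data": {
  "targets": [
    {"travel": [0,0,2],"spin": 0},
    {"travel": [0,0,6],"spin": 0},
    {"travel": [0,0,10],"spin": 0},
    {"travel": [0,3,12],"spin": 0},
    {"travel": [-0.8,8,12],"spin": 0}
  ],
  "hand": 1
}}

```text
clock: 43.08
tool_pos: [0.56, 0.1659, 0.2249]
tool_rot: [2.026, 2.398, 0.007]
contact_force: [-0.1, 1.1, 0.3]
width: 0.0868
grip_force: 0.0
```

{"op": "apply_moves", "data": {
  "targets": [
    {"travel": [-0.7,4,0],"spin": 0},
    {"travel": [-1.4,8,0],"spin": 0},
    {"travel": [-2,12.5,0],"spin": 0},
    {"travel": [-2,12.5,-3],"spin": 0},
    {"travel": [-2,12.5,-4],"spin": 0}
  ]
}}

```text
clock: 43.7
tool_pos: [0.5376, 0.2918, 0.1808]
tool_rot: [2.022, 2.405, -0.002]
contact_force: [0.3, 0.5, -0.1]
width: 0.087
grip_force: 0.0
```

```bash
python3 - <<'E'
from h import *
s=sense();im=get_image("wrist");q=get_image("scene");print(s["tool_pos"],s["tool_rot"]);cv2.imwrite("pics/w12.png",im);cv2.imwrite("pics/s12.png",q)
for c in ("wrist","scene"):
 for l in ["pepper_mill","spice_jar"]: print(c,l,[(round(d["score"],2),np.round(d["extent"])) for d in spot_in(l,c)][:3])
E
```

```text
[0.53759456 0.29184817 0.18081178] [ 2.02152727e+00  2.40464046e+00 -2.08663102e-03]
wrist pepper_mill [(0.92, array([162., 303., 203., 338.])), (0.73, array([251., 315., 293., 330.]))]
wrist spice_jar [(0.8, array([251., 164., 299., 233.]))]
scene pepper_mill [(0.56, array([228., 165., 253., 218.]))]
scene spice_jar [(0.93, array([321., 212., 339., 258.])), (0.86, array([231., 128., 244., 168.])), (0.79, array([354., 199., 375., 243.]))]
```

{"op": "apply_moves", "data": {
  "targets": [
    {"travel": [0,0,-3],"spin": 0},
    {"travel": [0,0,-7],"spin": 0},
    {"travel": [0,0,-10.5],"spin": 0},
    {"travel": [0,0,-12.5],"spin": 0},
    {"travel": [0,0,-12.5],"spin": 0}
  ]
}}

```text
clock: 44.62
tool_pos: [0.5379, 0.2915, 0.0556]
tool_rot: [-2.023, -2.404, 0.002]
contact_force: [-0.3, 0.2, 0.1]
width: 0.0876
grip_force: 0.0
```

{"op": "apply_moves", "data": {
  "targets": [
    {"travel": [0,0,0],"spin": 0},
    {"travel": [0,0,0],"spin": 0},
    {"travel": [0,0,0],"spin": 0},
    {"travel": [0,0,0],"spin": 0},
    {"travel": [0,0,0],"spin": 0}
  ],
  "hand": -1
}}

```text
clock: 45.25
tool_pos: [0.5382, 0.292, 0.0562]
tool_rot: [-2.022, -2.404, -0.0]
contact_force: [0.6, -0.4, 0.0]
width: 0.0448
grip_force: 0.0
```

{"op": "apply_moves", "data": {
  "targets": [
    {"travel": [0,0,0],"spin": 0},
    {"travel": [0,0,0],"spin": 0},
    {"travel": [0,0,0],"spin": 0}
  ]
}}

```text
clock: 45.62
tool_pos: [0.5381, 0.2919, 0.0561]
tool_rot: [-2.022, -2.404, 0.0]
contact_force: [-1.3, -0.6, 1.3]
width: 0.0403
grip_force: 30.0
```

```bash
python3 - <<'E'
import cv2
q=cv2.imread("pics/s12.png");cv2.imwrite("pics/s12c.png",cv2.resize(q[100:320,170:420],None,fx=2.6,fy=2.6,interpolation=cv2.INTER_CUBIC))
E
```

```text
(no output)
```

View pics/s12c.png

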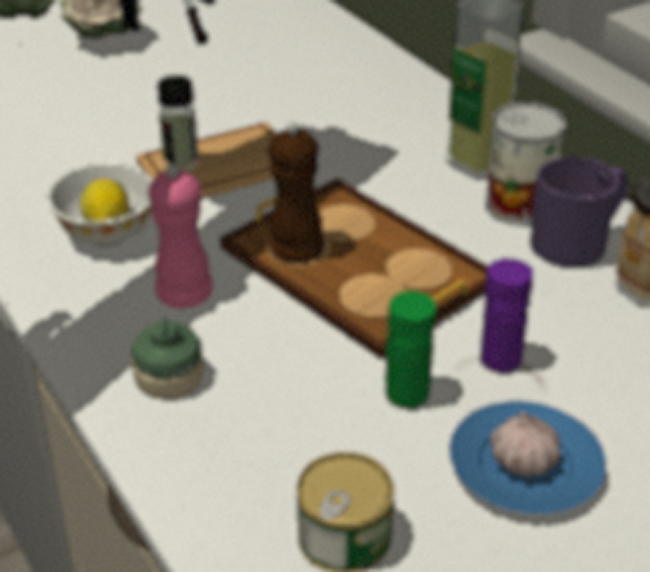

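The mill stands upright on its mark at (297,200), the garlic is on the saucer, the lemon in the bowl, and tin and timer are untouched. The jar is now gripped. I carry it high over the mill to its mark.

{"op": "apply_moves", "data": {
  "targets": [
    {"travel": [0,0,2],"spin": 0},
    {"travel": [0,0,7],"spin": 0},
    {"travel": [0,0,13],"spin": 0},
    {"travel": [0,0,18],"spin": 0},
    {"travel": [0.4,-2.5,18.5],"spin": 0}
  ]
}}

```text
clock: 46.25
tool_pos: [0.5435, 0.2689, 0.2459]
tool_rot: [2.018, 2.406, 0.011]
contact_force: [-0.5, 0.2, -2.5]
width: 0.0402
grip_force: 30.0
```

{"op": "apply_moves", "data": {
  "targets": [
    {"travel": [0.8,-5,0.5],"spin": 0},
    {"travel": [1.7,-10,0.5],"spin": 0},
    {"travel": [2.5,-15,0.5],"spin": 0},
    {"travel": [3.4,-20,0.5],"spin": 0},
    {"travel": [4.2,-25,0.5],"spin": 0}
  ]
}}

```text
clock: 46.88
tool_pos: [0.5835, 0.0141, 0.246]
tool_rot: [-2.023, -2.403, 0.0]
contact_force: [1.1, 1.4, -0.6]
width: 0.0403
grip_force: 30.0
```

{"op": "apply_moves", "data": {
  "targets": [
    {"travel": [0.8,-3.5,0],"spin": 0},
    {"travel": [0.8,-3.5,-1],"spin": 0},
    {"travel": [0.8,-3.5,-6],"spin": 0},
    {"travel": [0.8,-3.5,-11],"spin": 0},
    {"travel": [0.8,-3.5,-15],"spin": 0}
  ]
}}

```text
clock: 47.5
tool_pos: [0.5906, -0.0174, 0.0936]
tool_rot: [-2.02, -2.403, 0.002]
contact_force: [0.2, -0.0, -0.6]
width: 0.0405
grip_force: 30.0
```

{"op": "apply_moves", "data": {
  "targets": [
    {"travel": [0,0,-2],"spin": 0},
    {"travel": [0,0,-3],"spin": 0},
    {"travel": [0,0,-3.5],"spin": 0},
    {"travel": [0,0,-3.5],"spin": 0}
  ]
}}

```text
clock: 48.0
tool_pos: [0.5927, -0.0181, 0.0618]
tool_rot: [2.022, 2.404, 0.001]
contact_force: [-0.4, 0.1, -0.6]
width: 0.0402
grip_force: 30.0
```

{"op": "apply_moves", "data": {
  "targets": [
    {"travel": [-0.1,-0.2,-0.4],"spin": 0},
    {"travel": [-0.1,-0.2,-0.7],"spin": 0},
    {"travel": [-0.1,-0.2,-0.8],"spin": 0},
    {"travel": [-0.1,-0.2,-0.8],"spin": 0}
  ]
}}

```text
clock: 48.5
tool_pos: [0.5914, -0.0203, 0.054]
tool_rot: [2.023, 2.404, 0.001]
contact_force: [-3.5, -0.2, 8.3]
width: 0.0403
grip_force: 30.0
```

{"op": "apply_moves", "data": {
  "targets": [
    {"travel": [0,0,0],"spin": 0},
    {"travel": [0,0,0],"spin": 0},
    {"travel": [0,0,0],"spin": 0},
    {"travel": [0,0,0],"spin": 0}
  ],
  "hand": 0.8
}}

```text
clock: 49.0
tool_pos: [0.5911, -0.0201, 0.053]
tool_rot: [-2.022, -2.404, 0.0]
contact_force: [-0.2, -0.4, 0.4]
width: 0.0718
grip_force: 0.0
```

{"op": "apply_moves", "data": {
  "targets": [
    {"travel": [0,0,2],"spin": 0},
    {"travel": [0,0,7],"spin": 0},
    {"travel": [0,0,13],"spin": 0},
    {"travel": [0,0,19],"spin": 0},
    {"travel": [0,0,22],"spin": 0}
  ],
  "hand": 1
}}

```text
clock: 49.62
tool_pos: [0.592, -0.0209, 0.2781]
tool_rot: [2.021, 2.401, 0.006]
contact_force: [-0.4, -0.8, -0.3]
width: 0.0867
grip_force: 0.0
```

{"op": "apply_moves", "data": {
  "targets": [
    {"travel": [-2,3,1],"spin": 0},
    {"travel": [-3.5,7.5,2],"spin": 0},
    {"travel": [-3.5,7.5,2],"spin": 0},
    {"travel": [-3.5,7.5,2],"spin": 0}
  ]
}}

```text
clock: 50.12
tool_pos: [0.5563, 0.0543, 0.2941]
tool_rot: [2.022, 2.404, 0.002]
contact_force: [0.2, -0.2, 0.3]
width: 0.0868
grip_force: 0.0
```

```bash
python3 - <<'E'
from h import *
s=sense();im=get_image("wrist");get_image("scene");print(s["tool_pos"],s["tool_rot"])
print("before mill",wback((291,159),.158,dict(tool_pos=np.array([.55597,.05504,.29454]),tool_rot=np.array([-2.01921,-2.40625,0]))))
for c in ("wrist","scene"):
 for l in ["pepper_mill","spice_jar","garlic","lemon"]: print(c,l,[(round(d["score"],2),np.round(d["extent"])) for d in spot_in(l,c)][:3])
# knob and same view of old picture
o=cv2.imread("pics/w1.png")
for n,i in (("old",o),("new",im)):
    g=cv2.cvtColor(i[130:190,260:325],cv2.COLOR_BGR2HSV);b=((g[...,1]<60)&(g[...,2]>110)).astype(np.uint8);k,l,st,ce=cv2.connectedComponentsWithStats(b)
    print(n,[(st[j][4],ce[j]+[260,130]) for j in range(1,k) if 20<st[j][4]<300])
E
```

```text
[0.55627022 0.05433223 0.29406341] [2.02205874e+00 2.40361967e+00 1.53275341e-03]
before mill [[0.5665595  0.08731466 0.158     ]]
wrist pepper_mill [(0.85, array([158., 108., 224., 154.])), (0.78, array([263., 126., 314., 176.]))]
wrist spice_jar [(0.75, array([229., 271., 259., 327.])), (0.7, array([278., 203., 306., 258.])), (0.56, array([296., 299., 325., 327.]))]
wrist garlic [(0.48, array([247., 336., 250., 340.]))]
wrist lemon [(0.56, array([175.,   6., 216.,  54.]))]
scene pepper_mill [(0.79, array([227., 163., 251., 218.])), (0.77, array([273., 146., 293., 201.]))]
scene spice_jar [(0.88, array([319., 210., 338., 258.])), (0.76, array([353., 198., 375., 244.])), (0.65, array([303., 172., 322., 220.]))]
scene garlic [(0.58, array([360., 258., 386., 282.])), (0.36, array([342., 257., 401., 298.])), (0.35, array([201., 166., 219., 188.]))]
scene lemon []
old [(np.int32(90), array([322.26666667, 144.04444444])), (np.int32(113), array([290.43362832, 158.7079646 ]))]
new [(np.int32(109), array([289.32110092, 158.86238532]))]
```

From the same viewpoint as at the start, the mill and jar boxes match their first ones within about 3 px (some 4 mm). I hand it in.

```bash
python3 -c "
from station import *
print(finish_job())"
```

```text
the job is handed in; nothing more can be done
None
```

The job is handed in. Going by the last camera checks, the garlic is on the saucer, the lemon is in the bowl, and the mill and jar stand upright within a few mm of where they started. The tin and timer were not touched.

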